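# Set the stop pin and hold a brass tube in the V jig

## Task

Set up the jeweller's tube jig for marking out a cut: first take the red-headed stop pin out of the wooden punch block and stand it all the way down in the bore at the end of the jig. Then lay the brass tube in the jig's two V rests with one end up against the pin, and press it down firmly so that it bears on both sides of the Vs; finish while still holding it pressed there, without letting go. Leave the brass-headed punch, the hammer and the dish of beads where they are.

Things in the scene. Friction and masses are not known exactly. Their poses are not given: they have to be found in the camera images.
- jig: Fixed tube jig on a dark steel plate 215 x 80 x 8 mm. Origin: centre of the plate's underside, on the table; x along the V towards the blue bore block (x 68 to 94 mm, 40 mm wide, top 30 mm up), z up. Two V rests of slippery white plastic on aluminium feet (90 degrees, open upward, tops 53 mm up, 48 mm wide), each 25 mm long, centred at x = -55 and +55 mm; 85 mm open between them for fingers.
- bore (a point): Centre of the mouth of the stop-pin bore, on the blue block's top, 81 mm along the jig's x from its origin, 30 mm above the table. Bore 13.5 mm wide with a 2 mm chamfer, upright, 22 mm deep: its floor is the base plate's top, 8 mm above the table.
- v_seat (a point): Where the tube's centre lies when it is seated on both sides of the Vs with its end touching the upright pin: on the V's middle line, half way between the V rests, 50 mm above the table. Axes as the jig's.
- flank_left: The two V faces on the jig's +y side (one in each rest), white slippery plastic (friction about 0.25), part of the jig; its frame is the jig's frame.
- flank_right: The two V faces on the jig's -y side, white slippery plastic (friction about 0.25), part of the jig; its frame is the jig's frame.
- pin: Stop pin, loose, 80 g, upright: steel shaft 12 mm in diameter with a chamfered foot, 60 mm long, then a red cylindrical head 16 mm in diameter and 30 mm tall; 90 mm in all. Origin: centre of its foot; z along it, up to the head. Starts standing in one of the punch block's two holes.
- tube: Straight brass tube with dark ends, loose, 22 mm in diameter, 150 mm long, about 120 g. Origin at its centre, on its axis; x along it; both ends alike. It starts lying level in the wooden rest with its axis 41 mm above the table.
- rest: Fixed wooden rest for the tube. Origin: centre of the underside; the tube lies along its x. Base 150 x 70 x 8 mm; two cross bars 18 mm thick at x = -55 and +55 mm, 60 mm wide along y, with a notch for the tube, tops 37 mm above the table; open between the bars (92 mm).
- block: Fixed dark wooden punch block 160 x 54 x 45 mm tall. Origin: centre of the underside. Two upright holes 14 mm wide and 30 mm deep at x = -45 and +45 mm, y = 0; the pin stands in one and the punch in the other, feet 15 mm above the table.
- punch: Bystander: dark steel punch 12 mm in diameter with a brass ball head 20 mm across, 82 mm tall, loose in the other hole of the punch block. Origin: centre of its foot.
- hammer: Bystander: small hammer 220 mm long lying on the table beyond the jig. Origin at its underside; x along it, handle towards -x.
- dish: Bystander: white dish 90 mm across and 30 mm tall with red beads. Origin: centre of its underside.
There are look-alikes about, which are no part of the job. Leave any orange or turquoise look-alike of the jig alone.

How it is judged:
By the outcome, as a careful person would: the job done as asked, in the order asked, and still so for the second after the job is handed in, while the arm keeps its last pose, push and grip.
It also fails if it takes over 61 s, if anything falls off the work surface, if the arm or the gripper's body presses on something with over 40 N, if the wrist force passes 120 N, or if a joint passes its speed limit or range.

## Robot

A 7-joint arm with a two-finger parallel gripper is mounted at the origin on the work surface. World frame = base frame: x ahead of the robot, y to its left, z up, the work surface at z = 0. Lengths are in m, angles in rad, forces in N, time in s.
With the tool pointing down it reaches from about 0.4 to 0.9 m from the base axis. Payload 5.6 kg.
Tool frame: the origin (TCP) lies midway between the tips of the shut fingers; the grasp point (between the pads) lies 19 mm behind it; z points along the fingers, y is the line along which they close (so a half turn about z gives the same grasp; the last joint's range is limited). The gripper opens to 92 mm and grips with 3 to 60 N. Pads are 20 mm wide; open, the fingers measure 128 mm over their backs; the gripper's body (75 mm by 189 mm) begins 69 mm behind the grasp point.
Start: joints at [-1.229, 0.468, -0.012, 1.603, 0.006, 1.071, -0.056], TCP at [0.244, 0.602, 0.215] pointing down, gripper open.
Joint ranges: [-2.53, 2.53], [-0.31, 2.02], [-1.57, 1.55], [0.28, 2.44], [-1.29, 4.43], [0.15, 1.84], [-2.92, 2.92]. Speed limits (rad/s): [2.57, 2.57, 3.14, 3.14, 3.14, 3.14, 3.14].

## Interface

Orientations are given as a 3x3 rotation matrix whose columns are the frame's x, y, z axes.
In Python, from cell import r gives the robot as it stands. The module is installed in compiled form; this text tells all that it offers.
- The arm moves only by the tool send_rows, never from a script. Its argument "moves" is a list of rows, each an object of numbers: "tx", "ty", "tz": the shift along the tool's x, y, z in mm; "roll": the turn about the tool's z in degrees; "grip": the finger opening in mm, from 0 to 91.9. A call has 1 to 8 rows; each row shifts and turns the commanded pose from where the row before left it, along the tool's axes as they then stand; what a row does not reach is not made up. A row lasts 1/10 s, in which the tool goes at most 50 mm and 8.59 degrees, less where a joint would pass 70% of its speed; a pose out of reach is approached as far as the arm can. A call with a gripper value outside its range is refused whole. The fingers move at their own pace and stop on an object; "newtons" is the grip in N (left out, the last holds). Time passes only in rows, so rows that do not move let the fingers close. It gives the time, the measured TCP pose, the force, the opening and the grip force at its end, in the units of the state.
- r.read_state(): the state, without advancing time (a new reading comes with each control period).
- r.get_image(name): name is "scene" or "top" or "wrist"; returns (picture, depth): 400x640x3 uint8, red, green, blue; 400x640 float32, m along the optical axis (not along the pixel's ray), 0 where there is no reading.
- r.camera_info(name): a dict with "fov_y" (degrees; the focal length in pixels is half the picture's height over the tangent of half this angle, whatever the lens; pixels are square), "cx", "cy" (the principal point, pixels), "eye" and "rotation" of the camera in the world. Camera axes: x right, y down, z forward; pixel columns grow to the right and rows downward; lengths in m; the calibration is good to about 2 mm. A picture is of the moment at which its call begins: read the wrist's pose just before it. camera_info takes no time and is no camera call; for the wrist camera it gives the pose at the moment of the call.
- r.hand_in(): hands the job in; it is judged then, once.
Trained networks look in the newest picture that a camera, given by its name, has taken for a name from the list of things; names that differ only in an ending like _2 or _b are one class to them, and where a whole thing is asked for, a point or a joint stands for the part that bears it (a point fixed in the world has none). Each returns a list of dicts, best first, with "conf" (0 to 1); they miss things now and then, are a little off and sometimes report something else, mostly with a low value. They report only what shows in the picture. A call takes as long as a camera call. They do not tell look-alikes from the thing itself.
- r.spot_in(camera, label): "at" ([x, y, z] in m, in world coordinates, good to about 4 mm: the middle of the surface that is visible of it).
- r.pinpoint(camera, label): "at" ([x, y, z] in m, in world coordinates, good to about 4 mm: a listed point, or the origin of a listed thing).
The state is a dict: "clock": time; "qpos": joint angles; "qvel": joint speeds; "joint_efforts": joint torques, N m; "tool_pos": TCP position; "tool_rot": TCP orientation; "ft_force": force on the tool from outside, world axes, zero at the start; "moment": the same for the moment, N m; "gripper_width": opening from 0.0 (shut) to 1.0 (fully open); "finger_force": force on a finger pad.
Only numpy, scipy, OpenCV 4.12 (cv2) and the standard library are available. Lean on these libraries where they do the work, as an engineer would, in place of code of your own. Each camera call takes 0.05 s, during which the arm holds its last target. There are 200 camera calls.

## Working session

There is one attempt and no reset: what is moved stays moved. The work goes in short steps, Python scripts to look and compute and a tool call to move; the robot and the scene stay as the last step left them, time stands still between calls to the robot, and variables do not carry over. Pictures are saved under pics/ and viewed, at most 11 in all, crops included, and the job is handed in when it is done.

Besides the shell and the picture viewer there is one more tool, called after "Call:" as name(argument=value, ...) on one line, values as JSON. send_rows: Moves the arm, as the interface text tells. Its arguments: {"type":"object","properties":{"moves":{"type":"array","items":{"type":"object","properties":{"tx":{"type":"number"},"ty":{"type":"number"},"tz":{"type":"number"},"roll":{"type":"number"},"grip":{"type":"number"}}}},"newtons":{"type":"number"}},"required":["moves"]}

```bash
mkdir -p pics; cat > h.py <<'E'
import numpy as np, cv2
from cell import r
def cam(n):
    i=r.camera_info(n); return i,200/np.tan(np.radians(i["fov_y"])/2),np.array(i["eye"]),np.array(i["rotation"])
def cloud(n,d,c=None):
    i,f,e,R=c or cam(n); v,u=np.mgrid[0:400,0:640]
    P=np.stack([(u-i["cx"])/f*d,(v-i["cy"])/f*d,d],-1)
    return P@R.T+e
def save(p,n): cv2.imwrite("pics/"+n,cv2.cvtColor(p,cv2.COLOR_RGB2BGR))
E
python3 - <<'E'
from h import *
np.set_printoptions(precision=4,suppress=True)
s=r.read_state(); print(s["tool_pos"],s["tool_rot"],s["clock"],s["gripper_width"],s["ft_force"])
out=[]
for n in ["top","scene"]:
    c=cam(n); p,d=r.get_image(n); np.savez(n+".npz",p=p,d=d,c=cloud(n,d,c)); out.append(p); save(p,n+"0.png"); print(n,c[0])
    for l in ["jig","bore","v_seat","pin","tube","rest","block","punch"]:
        print(l,[(np.round(q["at"],3),round(q["conf"],2)) for q in r.pinpoint(n,l)])
E
```

```text
[0.2438 0.6019 0.2136] [[-0.9269  0.3754 -0.0005]
 [ 0.3754  0.9269 -0.0017]
 [-0.0001 -0.0018 -1.    ]] 0.0 1.000149521601321 [ 0.1247  0.9447 -0.2727]
top {'fov_y': 53.638431746154424, 'cx': 316.89559283922904, 'cy': 199.7628603011386, 'eye': array([ 0.3034, -0.0073,  1.0574]), 'rotation': array([[-0.01  , -0.9798,  0.1995],
       [-0.9999,  0.0119,  0.008 ],
       [-0.0102, -0.1994, -0.9799]])}
jig [(array([ 0.789, -0.019, -0.   ]), 0.94), (array([ 0.234,  0.238, -0.003]), 0.91), (array([ 0.504, -0.017,  0.   ]), 0.82), (array([ 0.25 , -0.287,  0.001]), 0.66)]
bore [(array([ 0.329, -0.295,  0.032]), 0.76), (array([0.859, 0.017, 0.031]), 0.7), (array([0.316, 0.242, 0.032]), 0.62), (array([0.582, 0.   , 0.029]), 0.55)]
v_seat [(array([0.236, 0.245, 0.049]), 0.94), (array([ 0.502, -0.016,  0.047]), 0.72), (array([ 0.247, -0.289,  0.05 ]), 0.66), (array([ 0.79 , -0.019,  0.048]), 0.59)]
pin [(array([0.535, 0.256, 0.016]), 0.46)]
tube [(array([ 0.512, -0.216,  0.046]), 0.64)]
rest [(array([ 0.507, -0.223,  0.001]), 0.72), (array([0.53 , 0.256, 0.016]), 0.37)]
block [(array([ 0.483,  
[... 426 characters left out ...]
  0.003]), 0.66), (array([ 0.79 , -0.018, -0.003]), 0.63), (array([ 0.508, -0.015,  0.048]), 0.42)]
bore [(array([ 0.582, -0.001,  0.028]), 0.84), (array([ 0.326, -0.291,  0.026]), 0.75), (array([0.318, 0.235, 0.029]), 0.73), (array([0.863, 0.012, 0.026]), 0.59)]
v_seat [(array([ 0.248, -0.288,  0.052]), 0.95), (array([ 0.79 , -0.02 ,  0.049]), 0.92), (array([ 0.503, -0.014,  0.05 ]), 0.88), (array([0.239, 0.241, 0.047]), 0.87)]
pin [(array([0.528, 0.263, 0.016]), 0.68)]
tube [(array([ 0.515, -0.221,  0.039]), 0.81)]
rest [(array([ 0.506, -0.217, -0.004]), 0.73)]
block [(array([ 0.484,  0.255, -0.002]), 0.97)]
punch [(array([0.435, 0.255, 0.015]), 0.67), (array([0.585, 0.001, 0.031]), 0.64)]
```

View pics/top0.png

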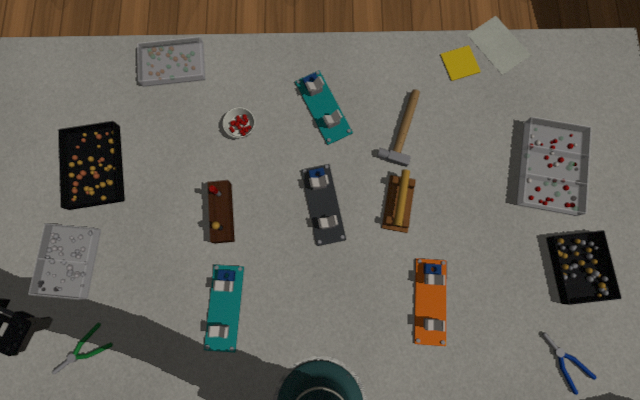

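View pics/scene0.png

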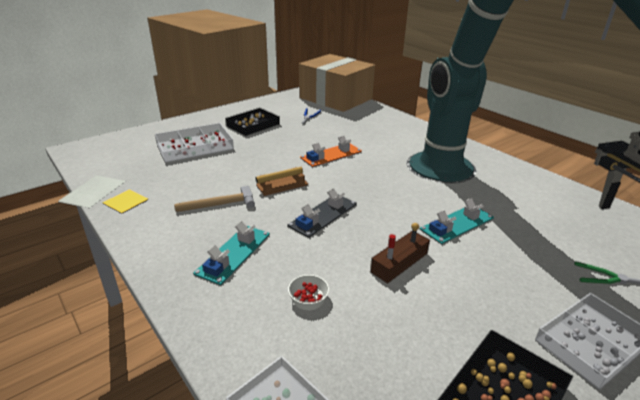

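Four jig-like bodies show in the top picture: dark (322,205), turquoise (323,105) and (224,307), orange (430,300). The dark steel plate at (322,205) fits the description. The red pin is at (212,190), the brass punch at (216,226) and the tube at (403,197). I'll confirm with a crop and measure.

```bash
python3 - <<'E'
from h import *
np.set_printoptions(precision=4,suppress=True)
T=np.load("top.npz"); S=np.load("scene.npz")
crop=cv2.resize(T["p"][150:255,190:420],None,fx=3.4,fy=3.4,interpolation=cv2.INTER_CUBIC); save(crop,"crop.png")
for n,D in (("top",T),("scene",S)):
    c=D["c"]; hsv=cv2.cvtColor(D["p"],cv2.COLOR_RGB2HSV); h,s,v=[hsv[...,k].astype(int) for k in range(3)]
    def reg(x0,x1,y0,y1,z0,z1): return (c[...,0]>x0)&(c[...,0]<x1)&(c[...,1]>y0)&(c[...,1]<y1)&(c[...,2]>z0)&(c[...,2]<z1)
    m=reg(.48,.6,.2,.31,.06,.13); q=c[m]; print(n,"pinhead",m.sum(),q.mean(0),q.min(0),q.max(0))
    m=reg(.40,.47,.2,.31,.06,.13); q=c[m]; print("punch",m.sum(),q.mean(0),q.max(0))
    m=reg(.4,.63,-.32,-.14,.041,.07)&(s>90); q=c[m]; 
    ce,sz,a=cv2.minAreaRect(q[:,:2].astype(np.float32)); print("tube",m.sum(),q.mean(0),ce,sz,a,np.percentile(q[:,2],[50,95]))
    m=reg(.38,.63,-.09,.06,.003,.2); q=c[m]
    ce,sz,a=cv2.minAreaRect(q[:,:2].astype(np.float32)); print("jig",m.sum(),ce,sz,a,q[:,2].max())
    m=reg(.38,.63,-.09,.06,.04,.2); q=c[m]
    ce,sz,a=cv2.minAreaRect(q[:,:2].astype(np.float32)); print("Vs",m.sum(),ce,sz,a)
    m=reg(.38,.63,.2,.31,.038,.05); q=c[m]
    ce,sz,a=cv2.minAreaRect(q[:,:2].astype(np.float32)); print("block",m.sum(),ce,sz,a,np.median(q[:,2]))
i=r.camera_info("wrist"); s=r.read_state(); R=np.array(s["tool_rot"]); print(R.T@(np.array(i["eye"])-s["tool_pos"]), R.T@np.array(i["rotation"]),i["fov_y"])
E
```

```text
top pinhead 62 [0.5287 0.2592 0.0953] [0.5221 0.2535 0.0603] [0.5374 0.2679 0.1102]
punch 57 [0.4398 0.252  0.0924] [0.4495 0.2628 0.1021]
tube 479 [ 0.511  -0.2174  0.0506] (0.5133202075958252, -0.21899813413619995) (0.04752647504210472, 0.14995525777339935) 79.1966781616211 [0.0512 0.0554]
jig 2743 (0.5050445795059204, -0.01591353863477707) (0.24988465011119843, 0.14806552231311798) 0.06217575445771217 0.05773405153964006
Vs 299 (0.5069482326507568, -0.013815533369779587) (0.13630792498588562, 0.04787994176149368) 11.380711555480957
block 1144 (0.48596540093421936, 0.2576819658279419) (0.1610996127128601, 0.05520055443048477) 4.9705376625061035 0.0460452576728585
scene pinhead 123 [0.5324 0.2641 0.0887] [0.5214 0.2526 0.0608] [0.5397 0.2704 0.1081]
punch 87 [0.4433 0.2563 0.0833] [0.4517 0.2637 0.099 ]
tube 247 [ 0.5171 -0.2138  0.0484] (0.5146851539611816, -0.21549831330776215) (0.024524375796318054, 0.14864015579223633) 78.07643127441406 [0.0488 0.0532]
jig 1483 (0.5064978003501892, -0.014093674719333649) (0.147349551320076, 0.2464146465063095) 89.67334747314453 0.054328070093102254
Vs 177 (0.5061443448066711, -0.012765847146511078) (0.13960519433021545, 0.0450700968503952) 11.670075416564941
block 968 (0.48446008563041687, 0.2575904130935669) (0.1633048802614212, 0.056806113570928574) 5.031859397888184 0.04535479699718331
[ 0.0748 -0.0013 -0.1691] [[-0.0001 -0.965  -0.2621]
 [ 1.      0.0002 -0.0011]
 [ 0.0011 -0.2621  0.965 ]] 61.62884217376455
```

View pics/crop.png

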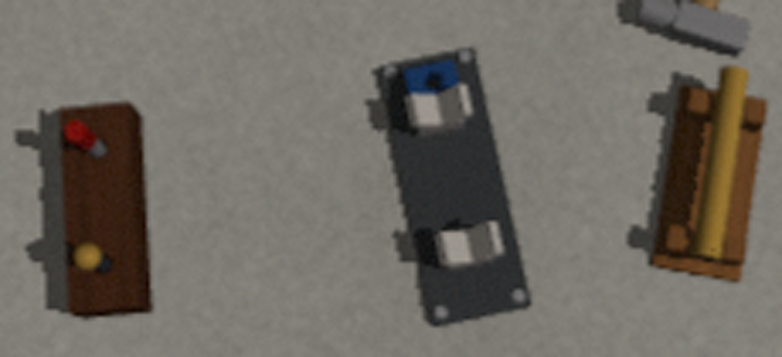

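The crop confirms it. The dark-plate jig with the blue bore block is in the middle at crop pixel (430,85), the red pin at (80,135) with the brass punch at (88,257), and the tube in the wooden rest at (725,160).

```bash
cat >> h.py <<'E'
np.set_printoptions(precision=4,suppress=True)
def go(x,y,z,yaw):
    s=r.read_state(); p=np.array(s["tool_pos"]);R=np.array(s["tool_rot"])
    a=np.degrees(np.arctan2(R[1,1],R[0,1])); roll=(a-yaw+180)%360-180
    d=(np.array([x,y,z])-p)*1e3; b=np.radians(yaw)
    yt=np.array([np.cos(b),np.sin(b),0]); xt=np.array([np.cos(b+np.pi/2),np.sin(b+np.pi/2),0])
    print("clock",round(s["clock"],2),"pos",p,"yawY",a.round(2),"F",np.array(s["ft_force"]).round(2),"grip",round(s["gripper_width"]*91.9,1))
    print("roll",roll.round(2),"now-frame",(R.T@d).round(1),"after-roll tx,ty,tz",np.round([xt@d,yt@d,-d[2]],1))
E
python3 -c "
from h import *
go(.530,.2605,.17,95)"
```

```text
clock 0.9 pos [0.244  0.6025 0.2146] yawY 67.95 F [-0.21  0.03 -0.89] grip 91.5
roll -27.05 now-frame [-393.4 -209.6   44.6] after-roll tx,ty,tz [-255.1 -365.6   44.6]
```

Call:
send_rows(moves=[{"roll": -6.8, "grip": 91}, {"roll": -6.8}, {"roll": -6.8}, {"roll": -6.7}, {"tx": -25, "ty": -36, "tz": 4}, {"tx": -26, "ty": -37, "tz": 4}, {"tx": -26, "ty": -37, "tz": 4}, {"tx": -26, "ty": -37, "tz": 4}])

```text
validation failed for argument at $.mo...
```

Call:
send_rows(moves=[{"tx": -26, "ty": -37, "tz": 4}, {"tx": -26, "ty": -37, "tz": 4}, {"tx": -26, "ty": -37, "tz": 4}, {"tx": -26, "ty": -37, "tz": 4}, {"tx": -26, "ty": -37, "tz": 4}, {"tx": -23, "ty": -34, "tz": 8}, {}, {}])

```text
validation failed for argument at $.mo...
```

```bash
python3 - <<'E'
from h import *
go(.530,.2605,.17,95)
c=cam("wrist"); p,d=r.get_image("wrist"); C=cloud("wrist",d,c); save(p,"w1.png")
h,s,v=cv2.split(cv2.cvtColor(p,cv2.COLOR_RGB2HSV))
m=((h<8)|(h>172))&(s>130)&(v>50)&(C[...,2]>.06)&(C[...,2]<.13)&(np.hypot(C[...,0]-.53,C[...,1]-.26)<.05); q=C[m]; print(m.sum(),q.mean(0),q.min(0),q.max(0))
t=q[q[:,2]>.101]; print("top",len(t),(t.min(0)+t.max(0))/2,t.mean(0),t.max(0)-t.min(0))
print([(x["at"],x["conf"]) for x in r.pinpoint("wrist","pin")])
E
```

```text
clock 0.9 pos [0.244  0.6025 0.2146] yawY 67.95 F [-0.21  0.03 -0.89] grip 91.5
roll -27.05 now-frame [-393.4 -209.6   44.6] after-roll tx,ty,tz [-255.1 -365.6   44.6]<stdin>:5: RuntimeWarning: Mean of empty slice.
  ret = um.true_divide(
Traceback (most recent call last):
ValueError: zero-size array to reduction operation minimum which has no identity
```

View pics/w1.png

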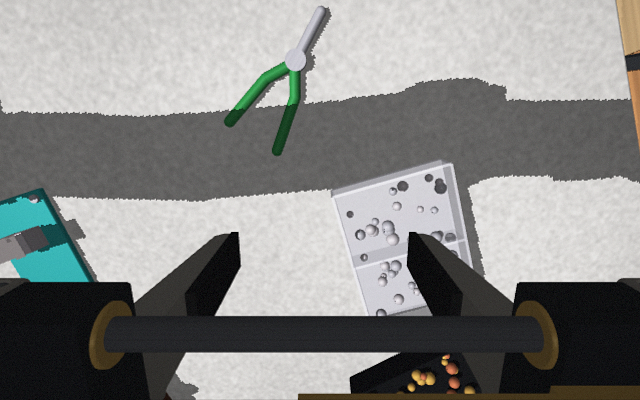

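The rows were refused, probably because each one needs every field, so the arm hasn't moved. The wrist picture only shows the pliers (290,60), a bead tray (395,240) and the fingers at (225,260) and (415,260).

Call:
send_rows(moves=[{"tx": 0, "ty": 0, "tz": 0, "roll": -6.8, "grip": 91}, {"tx": 0, "ty": 0, "tz": 0, "roll": -6.8, "grip": 91}, {"tx": 0, "ty": 0, "tz": 0, "roll": -6.8, "grip": 91}, {"tx": 0, "ty": 0, "tz": 0, "roll": -6.7, "grip": 91}, {"tx": -25, "ty": -36, "tz": 4, "roll": 0, "grip": 91}, {"tx": -26, "ty": -37, "tz": 4, "roll": 0, "grip": 91}, {"tx": -26, "ty": -37, "tz": 4, "roll": 0, "grip": 91}, {"tx": -26, "ty": -37, "tz": 4, "roll": 0, "grip": 91}], newtons=30)

```text
clock: 1.75
tool_pos: [0.3606, 0.4637, 0.1986]
tool_rot: [[-0.996, -0.088, 0.0], [-0.088, 0.996, 0.0], [-0.0, 0.0, -1.0]]
ft_force: [-0.1, -0.2, 0.1]
gripper_width: 0.987
finger_force: 0.0
```

Call:
send_rows(moves=[{"tx": -26, "ty": -37, "tz": 4, "roll": 0, "grip": 91}, {"tx": -26, "ty": -37, "tz": 4, "roll": 0, "grip": 91}, {"tx": -26, "ty": -37, "tz": 4, "roll": 0, "grip": 91}, {"tx": -26, "ty": -37, "tz": 4, "roll": 0, "grip": 91}, {"tx": -26, "ty": -37, "tz": 4, "roll": 0, "grip": 91}, {"tx": -23, "ty": -34, "tz": 8, "roll": 0, "grip": 91}, {"tx": 0, "ty": 0, "tz": 0, "roll": 0, "grip": 91}, {"tx": 0, "ty": 0, "tz": 0, "roll": 0, "grip": 91}])

```text
clock: 2.55
tool_pos: [0.5316, 0.2595, 0.1704]
tool_rot: [[-0.996, -0.086, -0.0], [-0.086, 0.996, -0.0], [0.0, -0.0, -1.0]]
ft_force: [-0.1, 0.8, -1.7]
gripper_width: 0.99
finger_force: 0.0
```

```bash
cat > pin.py <<'E'
from h import *
go(.530,.2605,.17,95)
c=cam("wrist"); p,d=r.get_image("wrist"); C=cloud("wrist",d,c); save(p,"w2.png"); np.savez("w2.npz",C=C,p=p)
h,s,v=cv2.split(cv2.cvtColor(p,cv2.COLOR_RGB2HSV))
m=((h<8)|(h>172))&(s>130)&(v>50)&(C[...,2]>.06)&(C[...,2]<.13)&(np.hypot(C[...,0]-.53,C[...,1]-.26)<.05); q=C[m]; print(m.sum(),q.mean(0),q.min(0),q.max(0))
t=q[q[:,2]>.101]; print("top",len(t),(t.min(0)+t.max(0))/2,t.mean(0),t.max(0)-t.min(0))
print([(x["at"],x["conf"]) for x in r.pinpoint("wrist","pin")])
E
python3 pin.py
```

```text
clock 2.55 pos [0.5316 0.2595 0.1704] yawY 94.91 F [-0.09  0.77 -1.67] grip 91.0
roll -0.09 now-frame [1.6 1.1 0.4] after-roll tx,ty,tz [1.5 1.1 0.4]
523 [0.5257 0.2594 0.099 ] [0.5197 0.2518 0.0648] [0.5355 0.2676 0.1057]
top 361 [0.5277 0.2598 0.1034] [0.5275 0.2597 0.1039] [0.0157 0.0155 0.0046]
[([0.5307, 0.2577, 0.0176], 0.82)]
```

View pics/w2.png

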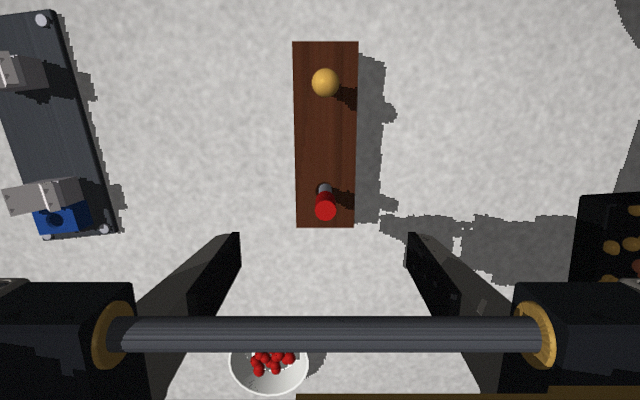

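The pin's red head is at (326,209), standing in the block's near hole below the punch (325,83). Descending.

Call:
send_rows(moves=[{"tx": 3.5, "ty": 0.6, "tz": 19, "roll": 0, "grip": 50}, {"tx": 0, "ty": 0, "tz": 20, "roll": 0, "grip": 50}, {"tx": 0, "ty": 0, "tz": 20, "roll": 0, "grip": 50}, {"tx": 0, "ty": 0, "tz": 20, "roll": 0, "grip": 50}, {"tx": 0, "ty": 0, "tz": 20, "roll": 0, "grip": 50}, {"tx": 0, "ty": 0, "tz": 0, "roll": 0, "grip": 50}, {"tx": 0, "ty": 0, "tz": 0, "roll": 0, "grip": 12}, {"tx": 0, "ty": 0, "tz": 0, "roll": 0, "grip": 8}])

```text
clock: 3.45
tool_pos: [0.5282, 0.2619, 0.0729]
tool_rot: [[-0.996, -0.089, 0.002], [-0.089, 0.996, 0.001], [-0.002, 0.001, -1.0]]
ft_force: [0.2, -1.0, -0.4]
gripper_width: 0.39
finger_force: 0.0
```

Call:
send_rows(moves=[{"tx": 0, "ty": 0, "tz": 0, "roll": 0, "grip": 0}, {"tx": 0, "ty": 0, "tz": 0, "roll": 0, "grip": 0}, {"tx": 0, "ty": 0, "tz": 0, "roll": 0, "grip": 0}, {"tx": 0, "ty": 0, "tz": 0, "roll": 0, "grip": 0}, {"tx": 0, "ty": 0, "tz": 0, "roll": 0, "grip": 0}])

```text
clock: 3.95
tool_pos: [0.5282, 0.2608, 0.0723]
tool_rot: [[-0.996, -0.088, 0.001], [-0.088, 0.996, 0.001], [-0.001, 0.0, -1.0]]
ft_force: [-0.2, -0.0, 5.1]
gripper_width: 0.168
finger_force: 30.0
```

Call:
send_rows(moves=[{"tx": 0, "ty": 0, "tz": -5, "roll": 0, "grip": 0}, {"tx": 0, "ty": 0, "tz": -10, "roll": 0, "grip": 0}, {"tx": 0, "ty": 0, "tz": -15, "roll": 0, "grip": 0}, {"tx": 0, "ty": 0, "tz": -20, "roll": 0, "grip": 0}, {"tx": 0, "ty": 0, "tz": -20, "roll": 0, "grip": 0}, {"tx": 0, "ty": 0, "tz": -10, "roll": 0, "grip": 0}, {"tx": 0, "ty": 0, "tz": 0, "roll": 0, "grip": 0}, {"tx": 0, "ty": 0, "tz": 0, "roll": 0, "grip": 0}])

```text
clock: 4.75
tool_pos: [0.5274, 0.2605, 0.1515]
tool_rot: [[-0.996, -0.088, -0.0], [-0.088, 0.996, -0.0], [0.0, -0.0, -1.0]]
ft_force: [0.4, 0.9, -1.3]
gripper_width: 0.163
finger_force: 30.0
```

```bash
python3 - <<'E'
from h import *
b=np.radians(11.5); print(.5055+.081*np.cos(b),-.015+.081*np.sin(b))
go(.583,.055,.150,101.5)
E
```

```text
0.5848739010742872 0.0011488026877929727
clock 4.75 pos [0.5274 0.2605 0.1515] yawY 95.05 F [ 0.38  0.87 -1.31] grip 15.0
roll -6.45 now-frame [ -37.3 -209.6    1.5] after-roll tx,ty,tz [ -13.5 -212.5    1.5]
```

Call:
send_rows(moves=[{"tx": 0, "ty": 0, "tz": 0, "roll": -6.4, "grip": 0}, {"tx": -2, "ty": -20, "tz": 0, "roll": 0, "grip": 0}, {"tx": -2, "ty": -40, "tz": 0, "roll": 0, "grip": 0}, {"tx": -2, "ty": -45, "tz": 0, "roll": 0, "grip": 0}, {"tx": -2, "ty": -45, "tz": 0, "roll": 0, "grip": 0}, {"tx": -3, "ty": -42, "tz": 0, "roll": 0, "grip": 0}, {"tx": -2, "ty": -20, "tz": 0, "roll": 0, "grip": 0}, {"tx": 0, "ty": 0, "tz": 0, "roll": 0, "grip": 0}])

```text
clock: 5.55
tool_pos: [0.5825, 0.0509, 0.1504]
tool_rot: [[-0.981, -0.192, -0.002], [-0.192, 0.981, -0.002], [0.002, -0.002, -1.0]]
ft_force: [0.4, -1.2, -1.0]
gripper_width: 0.169
finger_force: 30.0
```

Call:
send_rows(moves=[{"tx": 0, "ty": 0, "tz": 0, "roll": 0, "grip": 0}, {"tx": 0, "ty": 0, "tz": 0, "roll": 0, "grip": 0}])

```text
clock: 5.75
tool_pos: [0.5817, 0.0575, 0.151]
tool_rot: [[-0.98, -0.201, -0.001], [-0.201, 0.98, 0.001], [0.001, 0.001, -1.0]]
ft_force: [-0.6, 0.3, -1.1]
gripper_width: 0.164
finger_force: 30.0
```

```bash
python3 - <<'E'
from h import *
go(.5835,.001,.150,101.5)
c=cam("wrist"); p,d=r.get_image("wrist"); C=cloud("wrist",d,c); save(p,"w3.png"); np.savez("w3.npz",C=C,p=p)
print([(l,x["at"],x["conf"]) for l in("pin","bore","jig","v_seat") for x in r.pinpoint("wrist",l)])
h,s,v=[a.astype(int) for a in cv2.split(cv2.cvtColor(p,cv2.COLOR_RGB2HSV))]
nr=np.hypot(C[...,0]-.583,C[...,1])<.05
m=nr&(abs(C[...,2]-.03)<.004)&(h>100)&(h<130)&(s>100); q=C[m][:,:2].astype(np.float32); print("bluetop",m.sum(),cv2.minAreaRect(q),np.median(C[m][:,2]))
m=nr&(abs(C[...,2]-.05)<.02)&(s<60); 
E
```

```text
clock 5.75 pos [0.5817 0.0575 0.151 ] yawY 101.59 F [-0.55  0.29 -1.07] grip 15.1
roll 0.09 now-frame [  9.6 -55.7   0.9] after-roll tx,ty,tz [  9.5 -55.7   1. ]
[('pin', [0.5827, 0.0587, 0.0945], 0.78), ('bore', [0.5828, 0.0011, 0.0315], 0.75), ('jig', [0.5065, -0.0171, -0.0009], 0.76), ('v_seat', [0.5065, -0.014, 0.0484], 0.93)]
bluetop 993 ((0.5834978222846985, 0.00018754974007606506), (0.024966854602098465, 0.0400659516453743), 11.179753303527832) 0.02899997062399856
```

View pics/w3.png

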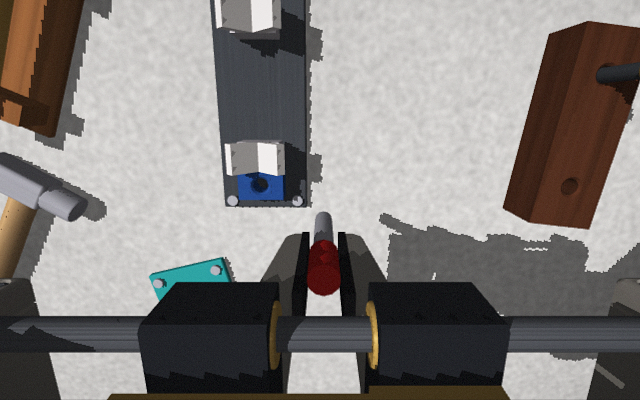

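The pin is held upright with its head at (323,268) and its shaft at (323,225). The bore is at (260,184) in the blue block. Next I'll measure both in the same camera.

```bash
python3 - <<'E'
from h import *
W=np.load("w3.npz"); p=W["p"]; C=W["C"]
i,f,e,R=cam("wrist")
g=p.astype(int).sum(2)
m=np.zeros(g.shape,np.uint8); sub=g[168:200,240:284]
hsv=cv2.cvtColor(p,cv2.COLOR_RGB2HSV)[168:200,240:284]
print(sub[::3,::3])
dark=(sub<110).astype(np.uint8)
n,l,st,ce=cv2.connectedComponentsWithStats(dark)
k=l[184-168,260-240]; print(k, st[k], ce[k]+[240,168])
ys,xs=np.nonzero(l==k); xs=xs+240; ys=ys+168
def back(u,v,z):
    d=np.stack([(u-i["cx"])/f,(v-i["cy"])/f,np.ones_like(u,float)],-1)@R.T
    return e+d*((z-e[2])/d[...,2])[...,None]
B=back(xs,ys,.03); print("bore rim", cv2.minEnclosingCircle(B[:,:2].astype(np.float32)), (B.min(0)+B.max(0))/2, B.max(0)-B.min(0))
t=np.array(r.read_state()["tool_pos"]); Rt=np.array(r.read_state()["tool_rot"])
q=(C-t)@Rt; near=(abs(q[...,0])<.02)&(abs(q[...,1])<.012)
for a,b,n in((.01,.06,"shaft"),(-.05,-.03,"head")):
    mm=near&(q[...,2]>a)&(q[...,2]<b)
    x=q[mm]; print(n,mm.sum(),x.min(0)*1e3,x.max(0)*1e3)
# silhouette of shaft
for v in (215,220,225,230): 
    mm=near[v]&(q[v][:,2]>.01); u=np.nonzero(mm)[0]; print(v,u.min(),u.max(),(q[v][mm].mean(0)*1e3), q[v][mm][:,0].max()*1e3)
E
```

```text
[[419 399 397 402 413 403 517 711 713 713 716 718 714 338 410]
 [403 407 406 421 409 386 475 721 723 715 717 715 716 399 402]
 [339 283  79 110 100 110 163 249 233 242 561 707 725 397 390]
 [265 263 285 143 107 125 105 159 212 261 251 254 264 266 246]
 [259 275 271 263 166 110 111  94  95 232 230 259 270 274 248]
 [250 256 269 264 129  84  92  89 104 142 253 264 262 262 244]
 [258 257 255 260 134  70  77  70  96 101 253 253 253 256 247]
 [266 253 263 261 157 102  78  94 112 254 266 258 263 262 248]
 [259 272 269 245 253 195 184 172 259 283 249 258 267 261 245]
 [274 268 260 264 259 262 258 249 264 262 271 265 263 257 256]
 [269 263 261 265 268 261 272 263 260 259 270 256 265 260 246]]
2 [ 13   5  15  19 148] [259.5068 183.7838]
bore rim ((0.580915093421936, -0.0024807348381727934), 0.008348771370947361) [ 0.581  -0.0013  0.03  ] [0.0159 0.0127 0.    ]
shaft 437 [ 0.3738 -5.4936 10.0032] [ 7.1905  6.505  57.6051]
head 1479 [ -8.2227 -11.9608 -49.9835] [ 12.8647  11.9988 -30.0031]
215 316 330 [ 5.8583  0.2624 50.811 ] 7.013729223863629
220 315 331 [ 5.5627  0.2621 40.8867] 6.7861992095706825
225 315 332 [ 5.442   0.6054 31.3188] 7.080532406490758
230 314 332 [ 5.3863  0.2774 22.3658] 7.190458631459725
```

Call:
send_rows(moves=[{"tx": 3, "ty": -17, "tz": 0, "roll": 0, "grip": 0}, {"tx": 3, "ty": -20, "tz": 0, "roll": 0, "grip": 0}, {"tx": 3.2, "ty": -20, "tz": 0, "roll": 0, "grip": 0}, {"tx": 0, "ty": 0, "tz": 20, "roll": 0, "grip": 0}, {"tx": 0, "ty": 0, "tz": 20, "roll": 0, "grip": 0}, {"tx": 0, "ty": 0, "tz": 14, "roll": 0, "grip": 0}, {"tx": 0, "ty": 0, "tz": 0, "roll": 0, "grip": 0}, {"tx": 0, "ty": 0, "tz": 0, "roll": 0, "grip": 0}])

```text
clock: 6.8
tool_pos: [0.585, -0.0018, 0.0977]
tool_rot: [[-0.98, -0.199, -0.0], [-0.199, 0.98, 0.0], [0.0, 0.0, -1.0]]
ft_force: [-0.1, 0.6, 0.5]
gripper_width: 0.168
finger_force: 30.0
```

```bash
python3 - <<'E'
from h import *
go(.5841,-.0001,.0653,101.5)
for n in ("wrist","scene","top"):
    c=cam(n); p,d=r.get_image(n); C=cloud(n,d,c); np.savez("w4"+n,C=C,p=p)
    print(n,[(l,x["at"],round(x["conf"],2)) for l in("pin","bore") for x in r.pinpoint(n,l) if np.hypot(x["at"][0]-.583,x["at"][1])<.04])
    i,f,e,R=c; q=R.T@(np.array([.583,0,.04])-e); u,v=int(q[0]/q[2]*f+i["cx"]),int(q[1]/q[2]*f+i["cy"])
    k={"wrist":60,"scene":35,"top":30}[n]; u=min(max(u,k),640-k); v=min(max(v,k),400-k)
    cr=cv2.resize(p[v-k:v+k,u-k:u+k],(390,390),interpolation=cv2.INTER_CUBIC)
    globals().setdefault("L",[]).append(cr)
save(np.hstack(L[:2]),"w4.png")
E
```

```text
clock 6.8 pos [ 0.585  -0.0018  0.0977] yawY 101.48 F [-0.06  0.55  0.47] grip 15.5
roll -0.02 now-frame [ 0.5  1.9 32.4] after-roll tx,ty,tz [ 0.5  1.9 32.4]
wrist [('pin', [0.5876, -0.002, 0.0419], 0.82), ('bore', [0.583, 0.0004, 0.0316], 0.69)]
scene [('bore', [0.5857, -0.0036, 0.0286], 0.7)]
top []
```

View pics/w4.png

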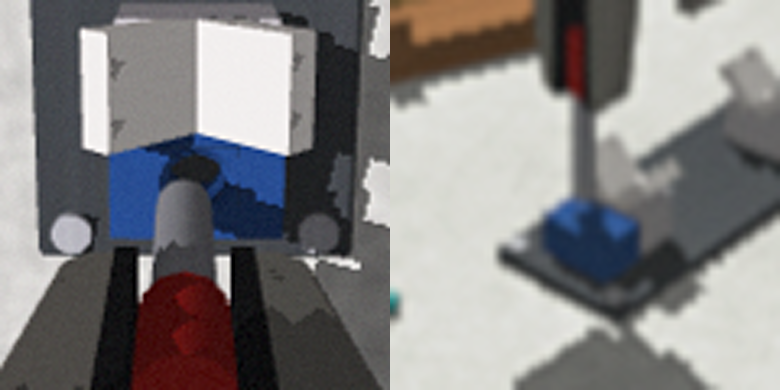

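Left crop (wrist): the foot is at (183,185), about 2 mm to the −y side of the bore's centre (192,172), which agrees with the computed offset. I'll correct that and go down gently.

Call:
send_rows(moves=[{"tx": 0.5, "ty": 1.8, "tz": 0, "roll": 0, "grip": 0}, {"tx": 0, "ty": 0, "tz": 4, "roll": 0, "grip": 0}, {"tx": 0, "ty": 0, "tz": 4, "roll": 0, "grip": 0}, {"tx": 0, "ty": 0, "tz": 4, "roll": 0, "grip": 0}, {"tx": 0, "ty": 0, "tz": 2, "roll": 0, "grip": 0}, {"tx": 0, "ty": 0, "tz": 0, "roll": 0, "grip": 0}])

```text
clock: 7.85
tool_pos: [0.5837, -0.0002, 0.083]
tool_rot: [[-0.98, -0.199, -0.001], [-0.199, 0.98, 0.0], [0.001, 0.0, -1.0]]
ft_force: [-0.3, 1.0, -1.8]
gripper_width: 0.167
finger_force: 30.0
```

```bash
python3 -c "
from h import *
go(.5841,-.0001,.0653,101.5)"
```

```text
clock 7.85 pos [ 0.5837 -0.0002  0.083 ] yawY 101.46 F [-0.27  1.02 -1.81] grip 15.3
roll -0.04 now-frame [-0.5  0.  17.7] after-roll tx,ty,tz [-0.4  0.1 17.7]
```

The foot is about 4 mm inside the mouth with no contact force, so I'll continue.

Call:
send_rows(moves=[{"tx": 0, "ty": 0, "tz": 4, "roll": 0, "grip": 0}, {"tx": 0, "ty": 0, "tz": 4, "roll": 0, "grip": 0}, {"tx": 0, "ty": 0, "tz": 4, "roll": 0, "grip": 0}, {"tx": 0, "ty": 0, "tz": 3, "roll": 0, "grip": 0}, {"tx": 0, "ty": 0, "tz": 2, "roll": 0, "grip": 0}, {"tx": 0, "ty": 0, "tz": 1, "roll": 0, "grip": 0}, {"tx": 0, "ty": 0, "tz": 0, "roll": 0, "grip": 0}])

```text
clock: 8.55
tool_pos: [0.5839, -0.0003, 0.0654]
tool_rot: [[-0.98, -0.199, -0.0], [-0.199, 0.98, 0.0], [0.0, 0.0, -1.0]]
ft_force: [-0.8, 2.9, -1.9]
gripper_width: 0.165
finger_force: 30.0
```

Call:
send_rows(moves=[{"tx": 0, "ty": 0, "tz": 1.5, "roll": 0, "grip": 0}, {"tx": 0, "ty": 0, "tz": 0, "roll": 0, "grip": 0}])

```text
clock: 8.75
tool_pos: [0.5844, -0.0002, 0.0652]
tool_rot: [[-0.98, -0.199, 0.001], [-0.199, 0.98, 0.0], [-0.001, 0.0, -1.0]]
ft_force: [-2.8, 1.6, 7.7]
gripper_width: 0.167
finger_force: 30.0
```

Call:
send_rows(moves=[{"tx": 0, "ty": 0, "tz": 0, "roll": 0, "grip": 30}, {"tx": 0, "ty": 0, "tz": 0, "roll": 0, "grip": 40}, {"tx": 0, "ty": 0, "tz": 0, "roll": 0, "grip": 40}, {"tx": 0, "ty": 0, "tz": -10, "roll": 0, "grip": 40}, {"tx": 0, "ty": 0, "tz": -25, "roll": 0, "grip": 40}, {"tx": 0, "ty": 0, "tz": -40, "roll": 0, "grip": 40}, {"tx": 0, "ty": 0, "tz": -40, "roll": 0, "grip": 70}, {"tx": 0, "ty": 0, "tz": 0, "roll": 0, "grip": 90}])

```text
clock: 9.55
tool_pos: [0.5878, -0.0007, 0.1856]
tool_rot: [[-0.98, -0.198, 0.011], [-0.198, 0.98, 0.0], [-0.011, -0.002, -1.0]]
ft_force: [0.2, -0.5, -0.4]
gripper_width: 0.585
finger_force: 0.0
```

```bash
python3 - <<'E'
from h import *
for n in ("wrist","scene"):
    c=cam(n); p,d=r.get_image(n); C=cloud(n,d,c)
    m=(np.hypot(C[...,0]-.583,C[...,1])<.025)&(C[...,2]>.062)&(C[...,2]<.13)&(p[...,0].astype(int)>2*p[...,1]); q=C[m]; print(n,m.sum(),q.mean(0),q.min(0),q.max(0))
go(.513,-.218,.17,79)
E
```

```text
wrist 428 [ 0.5813 -0.0012  0.0922] [ 0.5754 -0.0085  0.0671] [0.5912 0.007  0.0986]
scene 46 [0.5872 0.0056 0.0888] [ 0.5773 -0.0056  0.0686] [0.5936 0.0099 0.1007]
clock 9.65 pos [ 0.5845 -0.0007  0.1805] yawY 101.44 F [ 0.56  0.01 -0.2 ] grip 61.9
roll 22.44 now-frame [ 113.2 -198.8   10.3] after-roll tx,ty,tz [  28.8 -227.    10.5]
```

The pin is seated: I felt the bore floor at 7.7 N and the head top is at 98 mm. Now the tube.

Call:
send_rows(moves=[{"tx": 0, "ty": 0, "tz": 0, "roll": 7.5, "grip": 90}, {"tx": 0, "ty": 0, "tz": 0, "roll": 7.5, "grip": 90}, {"tx": 0, "ty": 0, "tz": 0, "roll": 7.4, "grip": 90}, {"tx": 5, "ty": -40, "tz": 2, "roll": 0, "grip": 90}, {"tx": 6, "ty": -45, "tz": 2, "roll": 0, "grip": 90}, {"tx": 6, "ty": -45, "tz": 2, "roll": 0, "grip": 90}, {"tx": 6, "ty": -45, "tz": 2, "roll": 0, "grip": 90}, {"tx": 5.8, "ty": -45, "tz": 2, "roll": 0, "grip": 90}])

```text
clock: 10.45
tool_pos: [0.512, -0.2123, 0.1675]
tool_rot: [[-0.982, 0.19, -0.003], [0.19, 0.982, 0.001], [0.003, 0.0, -1.0]]
ft_force: [0.4, 0.2, -0.6]
gripper_width: 0.981
finger_force: 0.0
```

Call:
send_rows(moves=[{"tx": 0, "ty": -7, "tz": 0, "roll": 0, "grip": 90}, {"tx": 0, "ty": 0, "tz": 0, "roll": 0, "grip": 90}, {"tx": 0, "ty": 0, "tz": 0, "roll": 0, "grip": 90}])

```text
clock: 10.75
tool_pos: [0.5126, -0.2163, 0.1682]
tool_rot: [[-0.982, 0.189, -0.001], [0.189, 0.982, 0.001], [0.002, 0.001, -1.0]]
ft_force: [0.7, 0.6, 0.1]
gripper_width: 0.978
finger_force: 0.0
```

```bash
python3 - <<'E'
from h import *
go(.513,-.218,.17,79)
c=cam("wrist"); p,d=r.get_image("wrist"); C=cloud("wrist",d,c); save(p,"w5.png"); np.savez("w5",C=C,p=p)
for k in ("tube","rest"): print(k,[(x["at"],x["conf"]) for x in r.pinpoint("wrist",k)])
s=cv2.cvtColor(p,cv2.COLOR_RGB2HSV)[...,1]
m=(C[...,2]>.0475)&(C[...,2]<.06)&(C[...,1]<-.13); q=C[m]
ce=q.mean(0); w=np.linalg.svd(q[:,:2]-ce[:2],full_matrices=False)[2][0]; w*=np.sign(w[0]); t=(q[:,:2]-ce[:2])@w
print(m.sum(),ce,np.degrees(np.arctan2(w[1],w[0])),t.min(),t.max(),"mid",ce[:2]+w*(t.min()+t.max())/2,q[:,2].max())
E
```

```text
clock 10.75 pos [ 0.5126 -0.2163  0.1682] yawY 79.13 F [0.67 0.59 0.12] grip 89.9
roll 0.13 now-frame [-0.7 -1.6 -1.8] after-roll tx,ty,tz [-0.7 -1.6 -1.8]
tube [([0.5118, -0.2199, 0.0415], 0.76)]
rest [([0.5035, -0.2223, 0.0008], 0.7), ([0.5041, -0.02, 0.0036], 0.46)]
2953 [ 0.5066 -0.2203  0.05  ] -11.426836675690524 -0.07025912278371975 0.07983976228482778 mid [ 0.5113 -0.2212] 0.05342890828295466
```

View pics/w5.png

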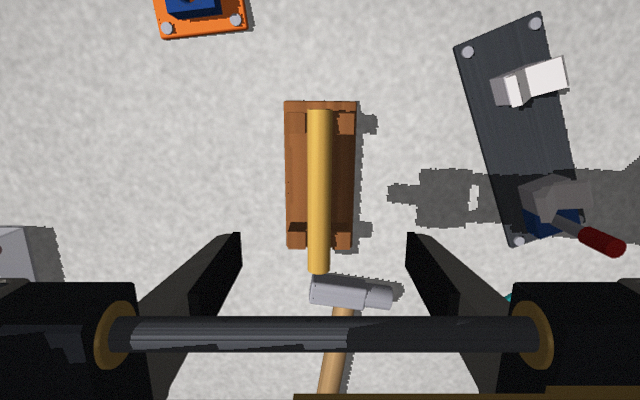

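The tube is at (319,190), axis at −11.4°, with its middle near (0.511,−0.221). Its far end sits near the hammer's head (340,292), so I'll lift it straight up. The pin is visible standing in the jig at (600,240).

```bash
python3 -c "
from h import *
go(.5113,-.2212,.024,78.6)"
```

```text
clock 10.9 pos [ 0.5132 -0.2159  0.1688] yawY 79.23 F [1.19 0.34 0.14] grip 89.8
roll 0.63 now-frame [  0.8  -5.7 144.7] after-roll tx,ty,tz [  0.8  -5.6 144.8]
```

Call:
send_rows(moves=[{"tx": 1, "ty": -5, "tz": 10, "roll": 0.5, "grip": 80}, {"tx": 0, "ty": 0, "tz": 30, "roll": 0, "grip": 80}, {"tx": 0, "ty": 0, "tz": 30, "roll": 0, "grip": 80}, {"tx": 0, "ty": 0, "tz": 30, "roll": 0, "grip": 80}, {"tx": 0, "ty": 0, "tz": 25, "roll": 0, "grip": 80}, {"tx": 0, "ty": 0, "tz": 15, "roll": 0, "grip": 80}, {"tx": 0, "ty": 0, "tz": 4, "roll": 0, "grip": 60}, {"tx": 0, "ty": 0, "tz": 0, "roll": 0, "grip": 40}], newtons=20)

```text
clock: 11.7
tool_pos: [0.5106, -0.2226, 0.0248]
tool_rot: [[-0.98, 0.198, -0.0], [0.198, 0.98, 0.0], [0.0, -0.0, -1.0]]
ft_force: [0.1, -1.3, -0.7]
gripper_width: 0.721
finger_force: 0.0
```

Call:
send_rows(moves=[{"tx": 0, "ty": 0, "tz": 0, "roll": 0, "grip": 30}, {"tx": 0, "ty": 0, "tz": 0, "roll": 0, "grip": 27}, {"tx": 0, "ty": 0, "tz": 0, "roll": 0, "grip": 24}])

```text
clock: 12.0
tool_pos: [0.5113, -0.2229, 0.0261]
tool_rot: [[-0.98, 0.199, 0.002], [0.199, 0.98, -0.0], [-0.002, -0.0, -1.0]]
ft_force: [-0.4, 0.1, 0.5]
gripper_width: 0.458
finger_force: 0.0
```

```bash
python3 -c "
from h import *
go(.5113,-.2212,.022,78.6)"
```

```text
clock 12.0 pos [ 0.5113 -0.2229  0.0261] yawY 78.55 F [-0.43  0.11  0.48] grip 42.1
roll -0.05 now-frame [0.4 1.6 4.1] after-roll tx,ty,tz [0.4 1.6 4.1]
```

Call:
send_rows(moves=[{"tx": 0, "ty": 1.4, "tz": 3, "roll": 0, "grip": 30}, {"tx": 0, "ty": 0, "tz": 0, "roll": 0, "grip": 20}, {"tx": 0, "ty": 0, "tz": 0, "roll": 0, "grip": 10}, {"tx": 0, "ty": 0, "tz": 0, "roll": 0, "grip": 10}, {"tx": 0, "ty": 0, "tz": 0, "roll": 0, "grip": 10}, {"tx": 0, "ty": 0, "tz": 0, "roll": 0, "grip": 10}])

```text
clock: 12.6
tool_pos: [0.5109, -0.2212, 0.022]
tool_rot: [[-0.98, 0.199, -0.0], [0.199, 0.98, 0.0], [0.0, 0.0, -1.0]]
ft_force: [0.4, 0.3, 0.2]
gripper_width: 0.229
finger_force: 20.0
```

Call:
send_rows(moves=[{"tx": 0, "ty": 0, "tz": 0, "roll": 0, "grip": 10}, {"tx": 0, "ty": 0, "tz": -5, "roll": 0, "grip": 10}, {"tx": 0, "ty": 0, "tz": -15, "roll": 0, "grip": 10}, {"tx": 0, "ty": 0, "tz": -25, "roll": 0, "grip": 10}, {"tx": 0, "ty": 0, "tz": -30, "roll": 0, "grip": 10}, {"tx": 0, "ty": 0, "tz": -25, "roll": 0, "grip": 10}, {"tx": 0, "ty": 0, "tz": -10, "roll": 0, "grip": 10}, {"tx": 0, "ty": 0, "tz": 0, "roll": 0, "grip": 10}], newtons=45)

```text
clock: 13.4
tool_pos: [0.512, -0.2217, 0.1341]
tool_rot: [[-0.98, 0.199, 0.004], [0.199, 0.98, -0.001], [-0.004, -0.0, -1.0]]
ft_force: [-0.5, -0.5, -0.9]
gripper_width: 0.229
finger_force: 45.0
```

```bash
python3 - <<'E'
from h import *
c=cam("wrist"); p,d=r.get_image("wrist"); C=cloud("wrist",d,c)
st=r.read_state(); t=np.array(st["tool_pos"]); R=np.array(st["tool_rot"]); q=(C-t)@R
m=(abs(q[...,1])<.013)&(q[...,2]>-.045)&(q[...,2]<-.008)&(abs(q[...,0])<.1); x=q[m]*1e3
print("tube in tool frame",m.sum(),x[:,0].min(),x[:,0].max())
for a in range(-85,90,15):
    y=x[(x[:,0]>a)&(x[:,0]<a+15)]
    if len(y)>20: print(a,len(y),y[:,1].min(),y[:,1].max(),np.percentile(y[:,2],3))
b=np.radians(11.4); j=np.array([.5043,-.0155])
# jig from blue block & Vs
print("bore-based origin",.583-.081*np.cos(b),0-.081*np.sin(b))
k=np.array([.583-.081*np.cos(b),-.081*np.sin(b)])-.010*np.array([np.cos(b),np.sin(b)]); print(k)
go(k[0],k[1],.13,101.4)
E
```

```text
tube in tool frame 11810 -74.98488547201295 73.78251614403922
-85 34 -11.971670377617626 9.24528916571408 -26.255330433198765
-70 848 -12.273052989730434 9.61249056829439 -31.08608431374765
-55 770 -12.275500703746932 9.555934733234475 -31.12989363132136
-25 982 -12.27297921587551 9.680822528149477 -31.025145763504746
-10 1464 -11.88390483709939 9.222843950504595 -42.51606143086527
5 1763 -12.967349152407676 12.965713321785886 -41.42739024142038
20 1487 -12.313289554819752 9.614060176540105 -30.99306209170553
35 1607 -12.149642237685319 9.527843546121332 -31.07472245876809
50 1742 -12.383877611464223 9.587478195451943 -31.014191818544795
65 1109 -12.003926963731317 9.335299742377053 -31.008702573191922
bore-based origin 0.5035980348556405 -0.01601024457070922
[ 0.4938 -0.018 ]
clock 13.45 pos [ 0.5111 -0.2213  0.1326] yawY 78.55 F [-0.02  0.69 -0.17] grip 20.7
roll -22.85 now-frame [ 57.3 195.8   2.5] after-roll tx,ty,tz [-23.2 202.7   2.6]
```

Call:
send_rows(moves=[{"tx": 0, "ty": 0, "tz": 0, "roll": -7.6, "grip": 10}, {"tx": 0, "ty": 0, "tz": 0, "roll": -7.6, "grip": 10}, {"tx": 0, "ty": 0, "tz": 0, "roll": -7.6, "grip": 10}, {"tx": -4, "ty": 30, "tz": 0, "roll": 0, "grip": 10}, {"tx": -5, "ty": 45, "tz": 0, "roll": 0, "grip": 10}, {"tx": -5, "ty": 45, "tz": 0, "roll": 0, "grip": 10}, {"tx": -5, "ty": 45, "tz": 0, "roll": 0, "grip": 10}, {"tx": -4, "ty": 38, "tz": 0, "roll": 0, "grip": 10}])

```text
clock: 14.25
tool_pos: [0.4919, -0.0153, 0.1306]
tool_rot: [[-0.98, -0.198, -0.003], [-0.198, 0.98, 0.0], [0.003, 0.001, -1.0]]
ft_force: [1.0, 0.8, -1.1]
gripper_width: 0.229
finger_force: 45.0
```

Call:
send_rows(moves=[{"tx": 0, "ty": 0, "tz": 0, "roll": 0, "grip": 10}, {"tx": 0, "ty": 0, "tz": 0, "roll": 0, "grip": 10}, {"tx": 0, "ty": 0, "tz": 0, "roll": 0, "grip": 10}])

```text
clock: 14.55
tool_pos: [0.4931, -0.0191, 0.1313]
tool_rot: [[-0.981, -0.195, -0.001], [-0.195, 0.981, -0.001], [0.002, -0.0, -1.0]]
ft_force: [1.4, -0.5, -1.0]
gripper_width: 0.227
finger_force: 45.0
```

```bash
python3 - <<'E'
from h import *
W=np.load("w5.npz")["C"]
def pl(C,n):
    m=(abs(C[...,2]-.008)<.0035)&(abs(C[...,0]-.504)<.13)&(abs(C[...,1]+.016)<.075); q=C[m][:,:2].astype(np.float32); print(n,"plate",m.sum(),cv2.minAreaRect(q))
    m=(C[...,2]>.044)&(C[...,2]<.058)&(abs(C[...,0]-.504)<.08)&(abs(C[...,1]+.016)<.045); q=C[m][:,:2].astype(np.float32); print(n,"Vs",m.sum(),cv2.minAreaRect(q) if len(q) else 0)
pl(W,"w5"); pl(np.load("top.npz")["c"],"top")
go(.4938,-.018,.06,101.4)
c=cam("wrist"); p,d=r.get_image("wrist"); C=cloud("wrist",d,c); save(p,"w6.png"); pl(C,"now")
st=r.read_state(); t=np.array(st["tool_pos"]); R=np.array(st["tool_rot"]); q=(C-t)@R
m=(q[...,2]>.065)&(q[...,2]<.092)&(abs(q[...,1])<.05)&(abs(q[...,0])<.1)
for a in (-80,-70,-60,-50,40,50,60):
    y=q[m&(q[...,0]*1e3>a)&(q[...,0]*1e3<a+10)]*1e3
    if len(y)>10: print(a,len(y),y.min(0),y.max(0))
E
```

```text
w5 plate 13465 ((0.5038467049598694, -0.016278889030218124), (0.21476151049137115, 0.08095506578683853), 11.202963829040527)
w5 Vs 2070 ((0.510212242603302, -0.01508646085858345), (0.1481933295726776, 0.04921867698431015), 11.230242729187012)
top plate 1653 ((0.5036116242408752, -0.01612035185098648), (0.14892873167991638, 0.2587685286998749), 89.81647491455078)
top Vs 232 ((0.5064484477043152, -0.013916142284870148), (0.13528820872306824, 0.04787994176149368), 11.380711555480957)
clock 14.55 pos [ 0.4931 -0.0191  0.1313] yawY 101.25 F [ 1.37 -0.48 -0.95] grip 20.9
roll -0.15 now-frame [-1.   1.  71.3] after-roll tx,ty,tz [-0.9  0.9 71.3]
now plate 7084 ((0.5034828186035156, -0.01585686206817627), (0.21369177103042603, 0.07997391372919083), 11.329641342163086)
now Vs 503 ((0.5034723281860352, -0.015550538897514343), (0.13466520607471466, 0.04818493500351906), 11.67776107788086)
40 195 [ 40.1835 -22.7512  78.5337] [49.983  25.1694 87.0393]
50 130 [ 50.0094 -22.4516  78.7652] [56.5076 24.8509 86.0675]
```

View pics/w6.png

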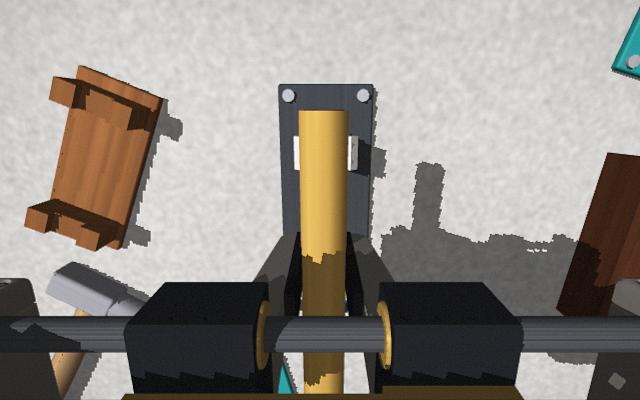

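The tube hangs level over the V rests (tube at (323,200), far V rest at (326,153)), about 1 mm to the −y side and 10 mm back from the pin. I'll correct that and lower it.

Call:
send_rows(moves=[{"tx": 0, "ty": 1, "tz": 0, "roll": 0, "grip": 10}, {"tx": 0, "ty": 0, "tz": 20, "roll": 0, "grip": 10}, {"tx": 0, "ty": 0, "tz": 25, "roll": 0, "grip": 10}, {"tx": 0, "ty": 0, "tz": 25, "roll": 0, "grip": 10}, {"tx": 0, "ty": 0, "tz": 15, "roll": 0, "grip": 10}, {"tx": 0, "ty": 0, "tz": 8, "roll": 0, "grip": 10}, {"tx": 0, "ty": 0, "tz": 0, "roll": 0, "grip": 10}, {"tx": 0, "ty": 0, "tz": 0, "roll": 0, "grip": 10}])

```text
clock: 15.4
tool_pos: [0.4938, -0.0171, 0.0396]
tool_rot: [[-0.981, -0.196, 0.001], [-0.196, 0.981, -0.0], [-0.001, -0.0, -1.0]]
ft_force: [0.4, 0.7, -1.3]
gripper_width: 0.224
finger_force: 45.0
```

```bash
python3 -c "
from h import *
go(.5036,-.0161,.030,101.3)"
```

```text
clock 15.4 pos [ 0.4938 -0.0171  0.0396] yawY 101.31 F [ 0.43  0.7  -1.27] grip 20.6
roll 0.01 now-frame [-9.8 -1.   9.6] after-roll tx,ty,tz [-9.8 -1.   9.6]
```

Call:
send_rows(moves=[{"tx": 0, "ty": -0.5, "tz": 4, "roll": 0, "grip": 10}, {"tx": 0, "ty": 0, "tz": 3, "roll": 0, "grip": 10}, {"tx": 0, "ty": 0, "tz": 1, "roll": 0, "grip": 10}, {"tx": 0, "ty": 0, "tz": 0, "roll": 0, "grip": 10}, {"tx": 0, "ty": 0, "tz": 0, "roll": 0, "grip": 10}])

```text
clock: 15.9
tool_pos: [0.4935, -0.0172, 0.0312]
tool_rot: [[-0.98, -0.197, 0.0], [-0.197, 0.98, 0.0], [-0.0, -0.0, -1.0]]
ft_force: [0.2, 0.6, -1.1]
gripper_width: 0.223
finger_force: 45.0
```

```bash
python3 -c "
from h import *
go(.5036,-.0161,.030,101.3);print(r.read_state()['moment'])"
```

```text
clock 15.9 pos [ 0.4935 -0.0172  0.0312] yawY 101.35 F [ 0.2   0.57 -1.14] grip 20.5
roll 0.05 now-frame [-10.1  -0.9   1.2] after-roll tx,ty,tz [-10.1  -0.9   1.2]
[ 0.0695 -0.0152 -0.023 ]
```

Not touching yet, so I'll slide towards the pin just above the seat.

Call:
send_rows(moves=[{"tx": -3, "ty": -0.4, "tz": 0, "roll": 0, "grip": 10}, {"tx": -3, "ty": 0, "tz": 0, "roll": 0, "grip": 10}, {"tx": -2, "ty": 0, "tz": 0, "roll": 0, "grip": 10}, {"tx": 0, "ty": 0, "tz": 0, "roll": 0, "grip": 10}, {"tx": 0, "ty": 0, "tz": 0, "roll": 0, "grip": 10}])

```text
clock: 16.4
tool_pos: [0.5017, -0.0159, 0.0312]
tool_rot: [[-0.98, -0.197, 0.001], [-0.197, 0.98, 0.0], [-0.001, 0.0, -1.0]]
ft_force: [-0.1, 0.8, 0.1]
gripper_width: 0.229
finger_force: 45.0
```

Call:
send_rows(moves=[{"tx": -0.5, "ty": 0, "tz": 0, "roll": 0, "grip": 10}, {"tx": -0.5, "ty": 0, "tz": 0, "roll": 0, "grip": 10}, {"tx": 0, "ty": 0, "tz": 0, "roll": 0, "grip": 10}, {"tx": 0, "ty": 0, "tz": 0, "roll": 0, "grip": 10}])

```text
clock: 16.8
tool_pos: [0.502, -0.0157, 0.031]
tool_rot: [[-0.98, -0.197, -0.001], [-0.197, 0.98, 0.0], [0.001, 0.0, -1.0]]
ft_force: [-1.6, 0.7, 0.5]
gripper_width: 0.224
finger_force: 45.0
```

Call:
send_rows(moves=[{"tx": -0.5, "ty": 0, "tz": 0.5, "roll": 0, "grip": 10}, {"tx": -0.5, "ty": 0, "tz": 0.5, "roll": 0, "grip": 10}, {"tx": 0, "ty": 0, "tz": 0, "roll": 0, "grip": 10}, {"tx": 0, "ty": 0, "tz": 0, "roll": 0, "grip": 10}])

```text
clock: 17.2
tool_pos: [0.5021, -0.0156, 0.0309]
tool_rot: [[-0.98, -0.197, -0.002], [-0.197, 0.98, 0.0], [0.002, 0.001, -1.0]]
ft_force: [-6.1, 1.4, 13.8]
gripper_width: 0.228
finger_force: 45.0
```

Call:
send_rows(moves=[{"tx": -0.5, "ty": 0, "tz": 0.5, "roll": 0, "grip": 10}, {"tx": 0, "ty": 0, "tz": 0.5, "roll": 0, "grip": 10}, {"tx": 0, "ty": 0, "tz": 0, "roll": 0, "grip": 10}, {"tx": 0, "ty": 0, "tz": 0, "roll": 0, "grip": 10}])

```text
clock: 17.6
tool_pos: [0.5021, -0.0156, 0.0308]
tool_rot: [[-0.98, -0.197, -0.003], [-0.197, 0.98, 0.0], [0.003, 0.001, -1.0]]
ft_force: [-10.4, 0.3, 25.2]
gripper_width: 0.226
finger_force: 45.0
```

Both flanks are loaded: 25 N down with almost no sideways force. To tell pin contact from V friction, I'll briefly ease the downward press.

Call:
send_rows(moves=[{"tx": 0, "ty": 0, "tz": -1, "roll": 0, "grip": 10}, {"tx": 0, "ty": 0, "tz": -0.8, "roll": 0, "grip": 10}, {"tx": 0, "ty": 0, "tz": 0, "roll": 0, "grip": 10}, {"tx": 0, "ty": 0, "tz": 0, "roll": 0, "grip": 10}])

```text
clock: 18.0
tool_pos: [0.504, -0.0153, 0.031]
tool_rot: [[-0.98, -0.197, 0.0], [-0.197, 0.98, 0.0], [-0.0, 0.0, -1.0]]
ft_force: [-1.6, 2.5, 4.8]
gripper_width: 0.227
finger_force: 45.0
```

```bash
python3 - <<'E'
from h import *
go(.5036,-.0161,.030,101.3)
n="scene"; L=[]
for n,k in (("scene",45),("top",40)):
    c=cam(n); p,d=r.get_image(n); i,f,e,R=c; q=R.T@(np.array([.56,-.005,.05])-e); u,v=int(q[0]/q[2]*f+i["cx"]),int(q[1]/q[2]*f+i["cy"])
    L.append(cv2.resize(p[v-k:v+k,u-k:u+k],(395,395),interpolation=cv2.INTER_CUBIC))
save(np.hstack(L),"w7.png")
E
```

```text
clock 18.0 pos [ 0.504  -0.0153  0.031 ] yawY 101.36 F [-1.62  2.51  4.76] grip 20.8
roll 0.06 now-frame [ 0.6 -0.7  1. ] after-roll tx,ty,tz [ 0.6 -0.7  1. ]
```

View pics/w7.png

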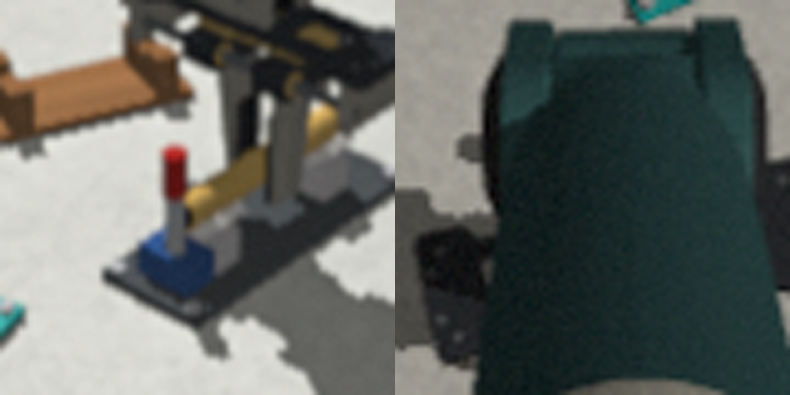

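In the left crop the pin stands upright at (175,200), with the tube's dark end at (190,215) beside it. The arm slid 2 mm forward when unloaded, so part of that push was friction. I'll push on to real contact while unloaded.

Call:
send_rows(moves=[{"tx": 0, "ty": 0.3, "tz": -0.5, "roll": 0, "grip": 10}, {"tx": 0, "ty": 0, "tz": 0, "roll": 0, "grip": 10}, {"tx": 0, "ty": 0, "tz": 0, "roll": 0, "grip": 10}])

```text
clock: 18.4
tool_pos: [0.504, -0.0154, 0.0312]
tool_rot: [[-0.98, -0.197, 0.0], [-0.197, 0.98, -0.0], [-0.0, -0.0, -1.0]]
ft_force: [0.2, 0.9, -0.2]
gripper_width: 0.23
finger_force: 45.0
```

Call:
send_rows(moves=[{"tx": -0.7, "ty": 0, "tz": 0, "roll": 0, "grip": 10}, {"tx": -0.7, "ty": 0, "tz": 0, "roll": 0, "grip": 10}, {"tx": 0, "ty": 0, "tz": 0, "roll": 0, "grip": 10}, {"tx": 0, "ty": 0, "tz": 0, "roll": 0, "grip": 10}])

```text
clock: 18.8
tool_pos: [0.505, -0.0152, 0.0312]
tool_rot: [[-0.98, -0.197, -0.0], [-0.197, 0.98, -0.0], [0.0, -0.0, -1.0]]
ft_force: [-0.7, -0.3, -0.7]
gripper_width: 0.224
finger_force: 45.0
```

Call:
send_rows(moves=[{"tx": -0.7, "ty": 0, "tz": 0, "roll": 0, "grip": 10}, {"tx": -0.7, "ty": 0, "tz": 0, "roll": 0, "grip": 10}, {"tx": 0, "ty": 0, "tz": 0, "roll": 0, "grip": 10}, {"tx": 0, "ty": 0, "tz": 0, "roll": 0, "grip": 10}])

```text
clock: 19.2
tool_pos: [0.5061, -0.0147, 0.0313]
tool_rot: [[-0.98, -0.197, -0.001], [-0.197, 0.98, -0.0], [0.001, 0.0, -1.0]]
ft_force: [-2.2, 0.3, 1.0]
gripper_width: 0.225
finger_force: 45.0
```

```bash
python3 - <<'E'
from h import *
go(.5036,-.0161,.030,101.3)
f=[]
for k in range(6): r.get_image("wrist"); s=r.read_state(); f.append(list(s["ft_force"])+list(s["tool_pos"]))
print(np.mean(f,0))
E
```

```text
clock 19.2 pos [ 0.5061 -0.0147  0.0313] yawY 101.35 F [-2.2   0.33  1.03] grip 20.7
roll 0.05 now-frame [ 2.7 -0.8  1.3] after-roll tx,ty,tz [ 2.7 -0.8  1.3]
[-2.7357  0.2553  0.41    0.5061 -0.0147  0.0313]
```

A steady 2.7 N with no downward load means the end is on the pin, but this could have tipped the pin within its bore clearance. I'll check its lean.

```bash
cat > lean.py <<'E'
from h import *
n="scene"; c=cam(n); p,d=r.get_image(n); C=cloud(n,d,c); i,f,e,R=c
P=p.astype(int); m=(P[...,0]>70)&(P[...,0]>1.8*P[...,1])&(P[...,0]>1.8*P[...,2]); m[:, :]&=(np.hypot(C[...,0]-.585,C[...,1])<.04)&(C[...,2]>.06)
ys,xs=np.nonzero(m); print("head px",m.sum(),xs.mean(),ys.mean(),C[m].mean(0),C[m].max(0))
def proj(X): q=(np.array(X)-e)@R; return q[:2]/q[2]*f+[i["cx"],i["cy"]]
# head centre expected for lean along jig x
b=np.radians(11.3); ux=np.array([np.cos(b),np.sin(b),0])
B=np.array([.5036,-.0161,0])+.081*ux
for a in (-4,-2,0,2,4):
    X=B+[0,0,.008]+75*.001*(np.sin(np.radians(a))*ux+np.array([0,0,np.cos(np.radians(a))])); print(a,proj(X).round(2))
for y in range(ys.min()-1,ys.max()+2):
    u=xs[ys==y]; 
    if len(u): print(y,u.min(),u.max(),end="; ")
cv2.imwrite("pics/lean.png",cv2.cvtColor(cv2.resize(p[ys.min()-15:ys.min()+45,int(xs.mean())-30:int(xs.mean())+50],(800,600),interpolation=cv2.INTER_CUBIC),cv2.COLOR_RGB2BGR))
E
python3 lean.py
```

```text
head px 46 301.5652173913044 202.80434782608697 [0.5939 0.0062 0.0886] [0.6001 0.0111 0.0994]
-4 [304.79 201.38]
-2 [304.12 201.74]
0 [303.46 202.14]
2 [302.79 202.56]
4 [302.11 203.02]
198 300 303; 199 299 303; 200 299 303; 201 300 303; 202 300 303; 203 300 303; 204 300 303; 205 300 303; 206 300 304; 207 301 304; 208 301 303;
```

View pics/lean.png

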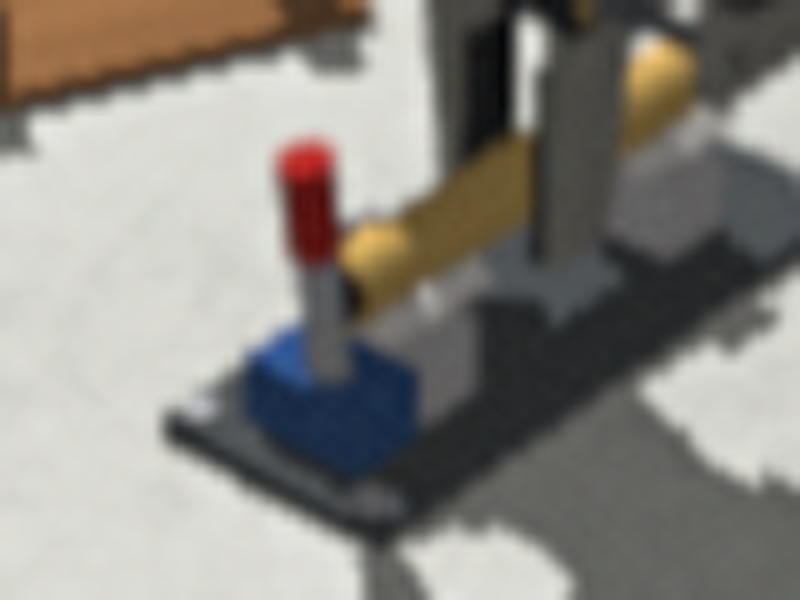

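The red head leans outward: mean (0.594,0.006) now against (0.587,0.006) before, about 4°. I'll back off until it stands upright, then find where contact begins from the head's motion.

Call:
send_rows(moves=[{"tx": 1, "ty": 0, "tz": 0, "roll": 0, "grip": 10}, {"tx": 1, "ty": 0, "tz": 0, "roll": 0, "grip": 10}, {"tx": 1, "ty": 0, "tz": 0, "roll": 0, "grip": 10}, {"tx": 1, "ty": 0, "tz": 0, "roll": 0, "grip": 10}, {"tx": 0, "ty": 0, "tz": 0, "roll": 0, "grip": 10}, {"tx": 0, "ty": 0, "tz": 0, "roll": 0, "grip": 10}])

```text
clock: 20.15
tool_pos: [0.5028, -0.0155, 0.0315]
tool_rot: [[-0.98, -0.197, 0.001], [-0.197, 0.98, 0.0], [-0.001, -0.0, -1.0]]
ft_force: [-0.1, -0.4, -0.9]
gripper_width: 0.223
finger_force: 45.0
```

```bash
cat > head.py <<'E'
from h import *
go(.5036,-.0161,.030,101.3)
c=cam("scene"); b=np.radians(11.3); ux=np.array([np.cos(b),np.sin(b),0]); uy=np.array([-np.sin(b),np.cos(b),0]); o=np.array([.5036,-.0161,0])
H=[];F=[]
for k in range(6):
    p,d=r.get_image("scene"); C=cloud("scene",d,c); P=p.astype(int)
    m=(P[...,0]>70)&(P[...,0]>1.8*P[...,1])&(P[...,0]>1.8*P[...,2])&(np.hypot(C[...,0]-.585,C[...,1])<.04)&(C[...,2]>.07)
    ys,xs=np.nonzero(m); w=P[...,0][m]; q=C[m]-o; H.append([xs.mean(),ys.mean(),*(np.median(q@ux)*1e3,),np.median(q@uy)*1e3])
    # shaft just above block
    m=(C[...,2]>.036)&(C[...,2]<.065)&(abs((C-o)@ux-.084)<.012)&(abs((C-o)@uy)<.012); q=C[m]-o; H[-1]+=[np.median(q@ux)*1e3,m.sum()]
    F.append(list(r.read_state()["ft_force"]))
print("head u,v,jx,jy, shaft jx,n",np.mean(H,0),np.std(H,0)[2],"F",np.mean(F,0))
E
python3 head.py
```

```text
clock 20.15 pos [ 0.5028 -0.0155  0.0315] yawY 101.34 F [-0.15 -0.39 -0.86] grip 20.5
roll 0.04 now-frame [-0.7 -0.7  1.5] after-roll tx,ty,tz [-0.7 -0.7  1.5]
head u,v,jx,jy, shaft jx,n [301.9993 202.6169  92.3488   5.2848  85.2895  64.8333] 0.2557583818431168 F [ 0.1043  0.0798 -0.7615]
```

Call:
send_rows(moves=[{"tx": 2, "ty": 0, "tz": 0, "roll": 0, "grip": 10}, {"tx": 3, "ty": 0, "tz": 0, "roll": 0, "grip": 10}, {"tx": 0, "ty": 0, "tz": 0, "roll": 0, "grip": 10}, {"tx": 0, "ty": 0, "tz": 0, "roll": 0, "grip": 10}])

```text
clock: 20.85
tool_pos: [0.4976, -0.0165, 0.0314]
tool_rot: [[-0.98, -0.197, 0.0], [-0.197, 0.98, 0.0], [-0.0, 0.0, -1.0]]
ft_force: [-0.6, -1.1, -0.5]
gripper_width: 0.228
finger_force: 45.0
```

```bash
python3 head.py; python3 - <<'E'
from h import *
C=np.load("w4scene.npz")["C"]
E
```

```text
clock 20.85 pos [ 0.4976 -0.0165  0.0314] yawY 101.34 F [-0.56 -1.12 -0.48] grip 20.9
roll 0.04 now-frame [-6.  -0.8  1.4] after-roll tx,ty,tz [-6.  -0.8  1.4]
head u,v,jx,jy, shaft jx,n [302.0267 202.6798  91.9152   5.2574  88.2434  43.3333] 0.32201842406838094 F [ 0.0473  0.173  -1.0267]
```

The pin stays wedged at about 4°. I'll lay the tube in the Vs, release it, and straighten the pin by gripping its head along the jig's x, since parallel pads align it.

Call:
send_rows(moves=[{"tx": 0, "ty": 0, "tz": 0.8, "roll": 0, "grip": 10}, {"tx": 0, "ty": 0, "tz": 0, "roll": 0, "grip": 10}, {"tx": 0, "ty": 0, "tz": 0, "roll": 0, "grip": 50}, {"tx": 0, "ty": 0, "tz": 0, "roll": 0, "grip": 50}, {"tx": 0, "ty": 0, "tz": 0, "roll": 0, "grip": 50}, {"tx": 0, "ty": 0, "tz": -10, "roll": 0, "grip": 50}, {"tx": 0, "ty": 0, "tz": -40, "roll": 0, "grip": 50}, {"tx": 0, "ty": 0, "tz": -45, "roll": 0, "grip": 50}], newtons=10)

```text
clock: 21.95
tool_pos: [0.4964, -0.0165, 0.1261]
tool_rot: [[-0.98, -0.197, -0.003], [-0.197, 0.98, -0.0], [0.003, 0.0, -1.0]]
ft_force: [0.9, -0.1, 0.1]
gripper_width: 0.542
finger_force: 0.0
```

Call:
send_rows(moves=[{"tx": 0, "ty": 0, "tz": -10, "roll": 8, "grip": 60}, {"tx": 0, "ty": 0, "tz": 0, "roll": 8.5, "grip": 60}, {"tx": 0, "ty": 0, "tz": 0, "roll": 8.5, "grip": 60}, {"tx": 0, "ty": 0, "tz": 0, "roll": 8.5, "grip": 60}, {"tx": 0, "ty": 0, "tz": 0, "roll": 8.5, "grip": 60}, {"tx": 0, "ty": 0, "tz": 0, "roll": 8.5, "grip": 60}, {"tx": 0, "ty": 0, "tz": 0, "roll": 8.5, "grip": 60}, {"tx": 0, "ty": 0, "tz": 0, "roll": 8.5, "grip": 60}])

```text
clock: 22.75
tool_pos: [0.4977, -0.0164, 0.1363]
tool_rot: [[-0.552, 0.834, 0.001], [0.834, 0.552, 0.0], [0.0, 0.001, -1.0]]
ft_force: [-0.6, 0.5, -0.0]
gripper_width: 0.65
finger_force: 0.0
```

Call:
send_rows(moves=[{"tx": 0, "ty": 0, "tz": 0, "roll": 8.5, "grip": 60}, {"tx": 0, "ty": 0, "tz": 0, "roll": 8.5, "grip": 60}, {"tx": 0, "ty": 0, "tz": 0, "roll": 6, "grip": 60}, {"tx": 0, "ty": 0, "tz": 0, "roll": 0, "grip": 60}])

```text
clock: 23.15
tool_pos: [0.4977, -0.0163, 0.1362]
tool_rot: [[-0.188, 0.982, 0.001], [0.982, 0.188, 0.0], [0.0, 0.001, -1.0]]
ft_force: [0.6, 0.5, 0.5]
gripper_width: 0.651
finger_force: 0.0
```

```bash
python3 - <<'E'
from h import *
go(.585,.0002,.150,11.3); print(r.read_state()["qpos"])
c=cam("wrist"); p,d=r.get_image("wrist"); C=cloud("wrist",d,c)
b=np.radians(11.3); ux=np.array([np.cos(b),np.sin(b),0]); uy=np.array([-np.sin(b),np.cos(b),0]); o=np.array([.5036,-.0161,0])
X,Y=(C-o)@ux*1e3,(C-o)@uy*1e3
m=(abs(Y)<14)&(C[...,2]>.052)&(X>-85)&(X<73); 
if m.sum(): print("tube",m.sum(),X[m].min(),X[m].max(),Y[m].min(),Y[m].max(),np.percentile(C[m][:,2],98))
P=p.astype(int); m=(P[...,0]>2*P[...,1])&(abs(X-85)<25)&(abs(Y)<25)&(C[...,2]>.06)
print("head",m.sum(),X[m].min(),X[m].max(),Y[m].min(),Y[m].max(),C[m][:,2].max()) if m.sum() else 0
t=m&(C[...,2]>.094); print("top",t.sum(),(X[t].min()+X[t].max())/2,(Y[t].min()+Y[t].max())/2) if t.sum() else 0
E
```

```text
clock 23.15 pos [ 0.4977 -0.0163  0.1362] yawY 10.85 F [0.63 0.46 0.46] grip 59.9
roll -0.45 now-frame [ -0.2  88.8 -13.8] after-roll tx,ty,tz [ -0.9  88.8 -13.8]
[-0.3616  0.3258  0.3891  2.0596 -0.1727  0.786   0.3209]
tube 18613 -84.99757832370402 72.88476366120888 -12.763107376821713 13.999937149653881 0.23947428107574198
head 880 77.62624198112428 95.7313263730806 -8.720559912678793 7.572127932790715 0.09904412256621781
top 448 87.83089386253968 -0.8609459788829001
```

The wrist view confirms it: the head top is 6.8 mm outward along the jig's x. Moving over the pin and gripping along that axis.

Call:
send_rows(moves=[{"tx": 0, "ty": 17, "tz": -5, "roll": -0.4, "grip": 60}, {"tx": 0, "ty": 25, "tz": -5, "roll": 0, "grip": 60}, {"tx": -0.5, "ty": 25, "tz": -3, "roll": 0, "grip": 60}, {"tx": -0.5, "ty": 20, "tz": 0, "roll": 0, "grip": 60}, {"tx": 0, "ty": 0, "tz": 25, "roll": 0, "grip": 60}, {"tx": 0, "ty": 0, "tz": 30, "roll": 0, "grip": 60}, {"tx": 0, "ty": 0, "tz": 20, "roll": 0, "grip": 60}, {"tx": 0, "ty": 0, "tz": 0, "roll": 0, "grip": 60}])

```text
clock: 24.0
tool_pos: [0.581, -0.0006, 0.0711]
tool_rot: [[-0.197, 0.98, -0.006], [0.98, 0.197, -0.0], [0.001, -0.005, -1.0]]
ft_force: [0.7, 0.3, -0.3]
gripper_width: 0.655
finger_force: 0.0
```

```bash
python3 -c "
from h import *
go(.583,-.0002,.071,11.3)"
```

```text
clock 24.0 pos [ 0.581  -0.0006  0.0711] yawY 11.38 F [ 0.68  0.32 -0.3 ] grip 60.2
roll 0.08 now-frame [-0.1  2.1  0.1] after-roll tx,ty,tz [-0.1  2.1  0.1]
```

Call:
send_rows(moves=[{"tx": 0, "ty": 0.5, "tz": 0, "roll": 0, "grip": 40}, {"tx": 0, "ty": 0, "tz": 0, "roll": 0, "grip": 40}, {"tx": 0, "ty": 0, "tz": 0, "roll": 0, "grip": 32}])

```text
clock: 24.3
tool_pos: [0.5847, -0.0005, 0.075]
tool_rot: [[-0.195, 0.981, 0.003], [0.981, 0.195, 0.0], [-0.0, 0.003, -1.0]]
ft_force: [-0.7, -0.8, 0.4]
gripper_width: 0.415
finger_force: 0.0
```

```bash
python3 -c "
from h import *
go(.583,-.0002,.071,11.3)"
```

```text
clock 24.3 pos [ 0.5847 -0.0005  0.075 ] yawY 11.27 F [-0.69 -0.78  0.4 ] grip 38.2
roll -0.03 now-frame [ 0.6 -1.6  4. ] after-roll tx,ty,tz [ 0.6 -1.6  4. ]
```

Call:
send_rows(moves=[{"tx": 0.3, "ty": -0.4, "tz": 1, "roll": 0, "grip": 28}, {"tx": 0, "ty": 0, "tz": 0, "roll": 0, "grip": 24}, {"tx": 0, "ty": 0, "tz": 0, "roll": 0, "grip": 20}, {"tx": 0, "ty": 0, "tz": 0, "roll": 0, "grip": 16}, {"tx": 0, "ty": 0, "tz": 0, "roll": 0, "grip": 12}, {"tx": 0, "ty": 0, "tz": 0, "roll": 0, "grip": 10}, {"tx": 0, "ty": 0, "tz": 0, "roll": 0, "grip": 10}, {"tx": 0, "ty": 0, "tz": 0, "roll": 0, "grip": 10}])

```text
clock: 25.1
tool_pos: [0.5836, -0.0002, 0.0727]
tool_rot: [[-0.195, 0.981, 0.001], [0.981, 0.195, 0.0], [-0.0, 0.001, -1.0]]
ft_force: [0.5, -1.1, 1.1]
gripper_width: 0.17
finger_force: 10.0
```

```bash
python3 -c "
from h import *
go(.583,-.0002,.071,11.3)"
```

```text
clock 25.1 pos [ 0.5836 -0.0002  0.0727] yawY 11.25 F [ 0.54 -1.06  1.07] grip 15.6
roll -0.05 now-frame [ 0.2 -0.6  1.7] after-roll tx,ty,tz [ 0.2 -0.6  1.7]
```

Call:
send_rows(moves=[{"tx": 0, "ty": 0, "tz": 0, "roll": 0, "grip": 10}, {"tx": 0, "ty": 0, "tz": 1, "roll": 0, "grip": 10}, {"tx": 0, "ty": 0, "tz": 0, "roll": 0, "grip": 10}, {"tx": 0, "ty": 0, "tz": 0, "roll": 0, "grip": 22}, {"tx": 0, "ty": 0, "tz": 0, "roll": 0, "grip": 30}, {"tx": 0, "ty": 0, "tz": 0, "roll": 0, "grip": 40}, {"tx": 0, "ty": 0, "tz": -15, "roll": 0, "grip": 50}, {"tx": 0, "ty": 0, "tz": -30, "roll": 0, "grip": 50}], newtons=20)

```text
clock: 25.9
tool_pos: [0.5814, -0.0004, 0.1157]
tool_rot: [[-0.195, 0.981, -0.005], [0.981, 0.195, -0.001], [0.0, -0.005, -1.0]]
ft_force: [1.6, 0.5, -0.0]
gripper_width: 0.539
finger_force: 0.0
```

Call:
send_rows(moves=[{"tx": 0, "ty": -15, "tz": -20, "roll": 0, "grip": 50}, {"tx": 0, "ty": -35, "tz": 0, "roll": -8.5, "grip": 50}, {"tx": 0, "ty": 0, "tz": 0, "roll": -8.5, "grip": 50}, {"tx": 0, "ty": 0, "tz": 0, "roll": -8.5, "grip": 50}, {"tx": 0, "ty": 0, "tz": 0, "roll": -8.5, "grip": 50}, {"tx": 0, "ty": 0, "tz": 0, "roll": -8.5, "grip": 50}, {"tx": 0, "ty": 0, "tz": 0, "roll": -8.5, "grip": 50}, {"tx": 0, "ty": 0, "tz": 0, "roll": -8.5, "grip": 50}])

```text
clock: 26.7
tool_pos: [0.5344, -0.0102, 0.1376]
tool_rot: [[-0.946, 0.324, 0.001], [0.324, 0.946, -0.0], [-0.001, 0.0, -1.0]]
ft_force: [0.4, -0.5, -0.4]
gripper_width: 0.54
finger_force: 0.0
```

Call:
send_rows(moves=[{"tx": 0, "ty": 0, "tz": 0, "roll": -8.5, "grip": 50}, {"tx": 0, "ty": 0, "tz": 0, "roll": -8.5, "grip": 50}, {"tx": 0, "ty": 0, "tz": 0, "roll": -8.5, "grip": 50}, {"tx": 0, "ty": 0, "tz": 0, "roll": -5, "grip": 50}, {"tx": 0, "ty": 0, "tz": 0, "roll": 0, "grip": 50}])

```text
clock: 27.2
tool_pos: [0.5344, -0.0104, 0.1375]
tool_rot: [[-0.981, -0.195, 0.001], [-0.195, 0.981, -0.0], [-0.001, -0.0, -1.0]]
ft_force: [0.8, 0.6, 0.6]
gripper_width: 0.545
finger_force: 0.0
```

```bash
cat > wm.py <<'E'
from h import *
c=cam("wrist"); p,d=r.get_image("wrist"); C=cloud("wrist",d,c)
b=np.radians(11.3); ux=np.array([np.cos(b),np.sin(b),0]); uy=np.array([-np.sin(b),np.cos(b),0]); o=np.array([.5036,-.0161,0])
X,Y=(C-o)@ux*1e3,(C-o)@uy*1e3
P=p.astype(int); m=(P[...,0]>2*P[...,1])&(abs(X-85)<25)&(abs(Y)<25)&(C[...,2]>.06)
if m.sum():
    print("head",m.sum(),X[m].min(),X[m].max(),Y[m].min(),Y[m].max(),C[m][:,2].max())
    t=m&(C[...,2]>.094); print("top",t.sum(),(X[t].min()+X[t].max())/2,(Y[t].min()+Y[t].max())/2) if t.sum() else 0
hs=cv2.cvtColor(p,cv2.COLOR_RGB2HSV); m=(hs[...,0]>15)&(hs[...,0]<32)&(hs[...,1]>100)&(abs(Y)<16)&(C[...,2]>.04)&(C[...,2]<.075)&(X>-95)&(X<80)
if m.sum(): print("tube",m.sum(),X[m].min(),X[m].max(),Y[m].min(),Y[m].max(),np.percentile(C[m][:,2],98))
E
python3 wm.py; python3 head.py; python3 -c "
from h import *
b=np.radians(11.3);x=-6e-3
go(.5036+x*np.cos(b),-.0161+x*np.sin(b),.0305,101.3)"
```

```text
head 691 72.13802552096591 87.57394417621168 -7.386105306136082 7.703065162143141 0.09873660681284027
top 365 79.94447489748063 0.32487751820950317
tube 5679 -80.7245222188357 69.71394542604358 -10.988615905624044 11.056552395707213 0.06096354625665039
clock 27.25 pos [ 0.5344 -0.0104  0.1373] yawY 101.1 F [-0.29 -0.78  0.84] grip 50.0
roll -0.2 now-frame [ 31.4   0.4 107.3] after-roll tx,ty,tz [ 31.3   0.4 107.3]
head u,v,jx,jy, shaft jx,n [303.5787 202.024   87.19     5.5328  85.6733  37.6667] 0.4161382955622661 F [-0.2814 -0.1135  0.18  ]
clock 27.55 pos [ 0.5342 -0.01    0.1367] yawY 101.22 F [-0.72 -0.33  0.29] grip 49.7
roll -0.08 now-frame [ 37.2  -0.  106.2] after-roll tx,ty,tz [ 37.2   0.  106.2]
```

The pin is upright again (head at jig x ≈ 80–81 mm) and the tube sits centred in the Vs with its middle at x = −5.5. Regrasping the tube.

Call:
send_rows(moves=[{"tx": 16, "ty": 0, "tz": 10, "roll": 0, "grip": 50}, {"tx": 20, "ty": 0, "tz": 10, "roll": 0, "grip": 50}, {"tx": 0.7, "ty": 0, "tz": 20, "roll": 0, "grip": 50}, {"tx": 0, "ty": 0, "tz": 25, "roll": 0, "grip": 50}, {"tx": 0, "ty": 0, "tz": 25, "roll": 0, "grip": 50}, {"tx": 0, "ty": 0, "tz": 15, "roll": 0, "grip": 50}, {"tx": 0, "ty": 0, "tz": 0, "roll": 0, "grip": 40}, {"tx": 0, "ty": 0, "tz": 0, "roll": 0, "grip": 35}], newtons=45)

```text
clock: 28.35
tool_pos: [0.4983, -0.0172, 0.0317]
tool_rot: [[-0.981, -0.195, -0.0], [-0.195, 0.981, -0.0], [0.0, -0.0, -1.0]]
ft_force: [0.8, 0.5, 0.9]
gripper_width: 0.397
finger_force: 0.0
```

```bash
python3 -c "
from h import *
b=np.radians(11.3);x=-5.5e-3
go(.5036+x*np.cos(b),-.0161+x*np.sin(b),.0305,101.3)"
```

```text
clock 28.35 pos [ 0.4983 -0.0172  0.0317] yawY 101.24 F [0.76 0.47 0.9 ] grip 36.5
roll -0.06 now-frame [0.1 0.  1.2] after-roll tx,ty,tz [0.1 0.  1.2]
```

Well aligned; closing.

Call:
send_rows(moves=[{"tx": 0, "ty": 0, "tz": 0.5, "roll": 0, "grip": 25}, {"tx": 0, "ty": 0, "tz": 0, "roll": 0, "grip": 18}, {"tx": 0, "ty": 0, "tz": 0, "roll": 0, "grip": 10}, {"tx": 0, "ty": 0, "tz": 0, "roll": 0, "grip": 10}, {"tx": 0, "ty": 0, "tz": 0, "roll": 0, "grip": 10}, {"tx": 0, "ty": 0, "tz": 0, "roll": 0, "grip": 10}])

```text
clock: 28.95
tool_pos: [0.4988, -0.0163, 0.032]
tool_rot: [[-0.981, -0.196, 0.001], [-0.196, 0.981, 0.001], [-0.002, 0.001, -1.0]]
ft_force: [-2.0, 2.8, 5.9]
gripper_width: 0.227
finger_force: 45.0
```

Call:
send_rows(moves=[{"tx": 0, "ty": 0, "tz": -0.3, "roll": 0, "grip": 10}, {"tx": -1, "ty": 0, "tz": 0, "roll": 0, "grip": 10}, {"tx": -1, "ty": 0, "tz": 0, "roll": 0, "grip": 10}, {"tx": -1, "ty": 0, "tz": 0, "roll": 0, "grip": 10}, {"tx": -0.5, "ty": 0, "tz": 0, "roll": 0, "grip": 10}, {"tx": 0, "ty": 0, "tz": 0, "roll": 0, "grip": 10}, {"tx": 0, "ty": 0, "tz": 0, "roll": 0, "grip": 10}])

```text
clock: 29.65
tool_pos: [0.4988, -0.0163, 0.0319]
tool_rot: [[-0.981, -0.195, -0.006], [-0.195, 0.981, 0.0], [0.005, 0.001, -1.0]]
ft_force: [-9.9, 3.7, 15.2]
gripper_width: 0.225
finger_force: 45.0
```

```bash
python3 head.py; python3 wm.py
```

```text
clock 29.65 pos [ 0.4988 -0.0163  0.0319] yawY 101.27 F [-9.95  3.73 15.24] grip 20.7
roll -0.03 now-frame [-4.7 -0.8  1.9] after-roll tx,ty,tz [-4.7 -0.8  1.9]
head u,v,jx,jy, shaft jx,n [303.669  201.7156  86.0173   5.322   85.7348  40.    ] 0.3964189273334276 F [-8.8718  2.9387 15.4791]
tube 11238 -80.89049104302408 68.2964629806282 -11.838288565880172 14.13759088834504 0.06065209942688494
```

The V friction is holding the tube at 15 N down, so the push is only winding up the arm. I'll take the x push off first, lift slightly, then advance.

Call:
send_rows(moves=[{"tx": 3, "ty": 0, "tz": 0, "roll": 0, "grip": 10}, {"tx": 0, "ty": 0, "tz": -0.7, "roll": 0, "grip": 10}, {"tx": 0, "ty": 0, "tz": -0.6, "roll": 0, "grip": 10}, {"tx": 0, "ty": 0, "tz": 0, "roll": 0, "grip": 10}, {"tx": 0, "ty": 0, "tz": 0, "roll": 0, "grip": 10}])

```text
clock: 30.5
tool_pos: [0.4987, -0.017, 0.0327]
tool_rot: [[-0.981, -0.195, -0.0], [-0.195, 0.981, 0.0], [0.0, 0.0, -1.0]]
ft_force: [-0.6, 4.6, 3.9]
gripper_width: 0.226
finger_force: 45.0
```

Call:
send_rows(moves=[{"tx": 0, "ty": 0.5, "tz": -0.5, "roll": 0, "grip": 10}, {"tx": -1, "ty": 0, "tz": 0, "roll": 0, "grip": 10}, {"tx": -1, "ty": 0, "tz": 0, "roll": 0, "grip": 10}, {"tx": -1, "ty": 0, "tz": 0, "roll": 0, "grip": 10}, {"tx": 0, "ty": 0, "tz": 0, "roll": 0, "grip": 10}, {"tx": 0, "ty": 0, "tz": 0, "roll": 0, "grip": 10}])

```text
clock: 31.1
tool_pos: [0.5017, -0.0164, 0.0331]
tool_rot: [[-0.981, -0.195, 0.0], [-0.195, 0.981, -0.0], [-0.0, -0.0, -1.0]]
ft_force: [-0.9, -0.1, -0.5]
gripper_width: 0.226
finger_force: 45.0
```

```bash
python3 head.py
```

```text
clock 31.1 pos [ 0.5017 -0.0164  0.0331] yawY 101.23 F [-0.86 -0.08 -0.53] grip 20.8
roll -0.07 now-frame [-1.9 -0.1  3.1] after-roll tx,ty,tz [-1.9 -0.1  3.1]
head u,v,jx,jy, shaft jx,n [303.6916 201.7702  86.3959   5.6107  84.3728  51.3333] 0.3785417020354632 F [-0.0174 -0.0894 -0.7762]
```

Call:
send_rows(moves=[{"tx": -0.7, "ty": 0, "tz": 0, "roll": 0, "grip": 10}, {"tx": -0.7, "ty": 0, "tz": 0, "roll": 0, "grip": 10}, {"tx": 0, "ty": 0, "tz": 0, "roll": 0, "grip": 10}, {"tx": 0, "ty": 0, "tz": 0, "roll": 0, "grip": 10}])

```text
clock: 31.8
tool_pos: [0.5029, -0.0157, 0.0332]
tool_rot: [[-0.981, -0.195, 0.0], [-0.195, 0.981, 0.0], [-0.0, 0.0, -1.0]]
ft_force: [0.1, 0.1, -1.5]
gripper_width: 0.225
finger_force: 45.0
```

```bash
python3 head.py
```

```text
clock 31.8 pos [ 0.5029 -0.0157  0.0332] yawY 101.25 F [ 0.09  0.07 -1.53] grip 20.7
roll -0.05 now-frame [-0.6 -0.5  3.2] after-roll tx,ty,tz [-0.6 -0.5  3.2]
head u,v,jx,jy, shaft jx,n [303.6435 201.7271  86.1888   5.3843  83.9416  53.3333] 0.38149205403174197 F [ 0.0307 -0.3608 -1.2275]
```

Call:
send_rows(moves=[{"tx": -0.6, "ty": -0.3, "tz": 0, "roll": 0, "grip": 10}, {"tx": 0, "ty": 0, "tz": 0, "roll": 0, "grip": 10}, {"tx": 0, "ty": 0, "tz": 0, "roll": 0, "grip": 10}])

```text
clock: 32.4
tool_pos: [0.5036, -0.0159, 0.0332]
tool_rot: [[-0.981, -0.195, 0.0], [-0.195, 0.981, 0.0], [-0.0, -0.0, -1.0]]
ft_force: [0.3, -0.7, -1.4]
gripper_width: 0.225
finger_force: 45.0
```

```bash
python3 head.py
```

```text
clock 32.4 pos [ 0.5036 -0.0159  0.0332] yawY 101.25 F [ 0.31 -0.74 -1.44] grip 20.7
roll -0.05 now-frame [ 0.  -0.2  3.2] after-roll tx,ty,tz [ 0.  -0.2  3.2]
head u,v,jx,jy, shaft jx,n [303.7066 201.7671  86.3332   5.6075  84.2118  53.5   ] 0.3271840124255983 F [ 0.3506  0.1626 -0.8828]
```

Call:
send_rows(moves=[{"tx": -0.5, "ty": 0, "tz": 0, "roll": 0, "grip": 10}, {"tx": 0, "ty": 0, "tz": 0, "roll": 0, "grip": 10}, {"tx": 0, "ty": 0, "tz": 0, "roll": 0, "grip": 10}])

```text
clock: 33.0
tool_pos: [0.5041, -0.0158, 0.0332]
tool_rot: [[-0.981, -0.195, 0.0], [-0.195, 0.981, 0.0], [-0.0, 0.0, -1.0]]
ft_force: [-0.3, 0.4, -0.4]
gripper_width: 0.232
finger_force: 45.0
```

```bash
python3 head.py
```

```text
clock 33.0 pos [ 0.5041 -0.0158  0.0332] yawY 101.25 F [-0.33  0.39 -0.38] grip 21.3
roll -0.05 now-frame [ 0.5 -0.2  3.2] after-roll tx,ty,tz [ 0.5 -0.2  3.2]
head u,v,jx,jy, shaft jx,n [303.6853 201.7141  86.7525   5.6262  84.0548  55.3333] 0.22465477904338096 F [ 0.0247  0.1894 -0.7052]
```

Still upright; keep advancing in half-millimetres.

Call:
send_rows(moves=[{"tx": -0.6, "ty": 0, "tz": 0, "roll": 0, "grip": 10}, {"tx": 0, "ty": 0, "tz": 0, "roll": 0, "grip": 10}, {"tx": 0, "ty": 0, "tz": 0, "roll": 0, "grip": 10}])

```text
clock: 33.6
tool_pos: [0.5047, -0.0157, 0.0332]
tool_rot: [[-0.981, -0.195, 0.0], [-0.195, 0.981, 0.0], [-0.0, 0.0, -1.0]]
ft_force: [0.0, -0.2, -0.9]
gripper_width: 0.228
finger_force: 45.0
```

```bash
python3 head.py
```

```text
clock 33.6 pos [ 0.5047 -0.0157  0.0332] yawY 101.25 F [ 0.04 -0.16 -0.91] grip 21.0
roll -0.05 now-frame [ 1.1 -0.2  3.2] after-roll tx,ty,tz [ 1.1 -0.2  3.2]
head u,v,jx,jy, shaft jx,n [303.5    202.      87.1606   5.5061  84.2656  54.8333] 0.3741107957157071 F [ 0.151   0.2758 -1.1594]
```

Call:
send_rows(moves=[{"tx": -0.5, "ty": 0, "tz": 0, "roll": 0, "grip": 10}, {"tx": 0, "ty": 0, "tz": 0, "roll": 0, "grip": 10}, {"tx": 0, "ty": 0, "tz": 0, "roll": 0, "grip": 10}])

```text
clock: 34.2
tool_pos: [0.5052, -0.0156, 0.0332]
tool_rot: [[-0.981, -0.195, 0.0], [-0.195, 0.981, -0.0], [-0.0, -0.0, -1.0]]
ft_force: [-0.3, 0.4, -0.4]
gripper_width: 0.23
finger_force: 45.0
```

```bash
python3 head.py
```

```text
clock 34.2 pos [ 0.5052 -0.0156  0.0332] yawY 101.25 F [-0.27  0.41 -0.36] grip 21.1
roll -0.05 now-frame [ 1.6 -0.2  3.2] after-roll tx,ty,tz [ 1.6 -0.2  3.2]
head u,v,jx,jy, shaft jx,n [303.3957 202.0276  87.8106   6.3472  84.4048  54.    ] 0.3008074057854804 F [ 0.0035  0.0821 -1.0699]
```

The head has started to move (86.3 → 87.8 mm, about 1° of lean), so the end is on the pin. Now pressing straight down in steps.

Call:
send_rows(moves=[{"tx": 0, "ty": 0, "tz": 0.6, "roll": 0, "grip": 10}, {"tx": 0, "ty": 0, "tz": 0.6, "roll": 0, "grip": 10}, {"tx": 0, "ty": 0, "tz": 0.6, "roll": 0, "grip": 10}, {"tx": 0, "ty": 0, "tz": 0.4, "roll": 0, "grip": 10}, {"tx": 0, "ty": 0, "tz": 0, "roll": 0, "grip": 10}, {"tx": 0, "ty": 0, "tz": 0, "roll": 0, "grip": 10}], newtons=60)

```text
clock: 35.1
tool_pos: [0.5053, -0.015, 0.032]
tool_rot: [[-0.981, -0.195, 0.0], [-0.195, 0.981, 0.001], [-0.0, 0.001, -1.0]]
ft_force: [-3.3, 2.1, 9.7]
gripper_width: 0.227
finger_force: 60.0
```

```bash
python3 head.py
```

```text
clock 35.1 pos [ 0.5053 -0.015   0.032 ] yawY 101.27 F [-3.29  2.1   9.68] grip 20.8
roll -0.03 now-frame [ 1.9 -0.8  2. ] after-roll tx,ty,tz [ 1.9 -0.8  2. ]
head u,v,jx,jy, shaft jx,n [303.3617 202.2128  88.5847   6.7771  84.8011  53.8333] 0.20358852781325876 F [-3.094   2.0977 10.5055]
```

Seated with both flanks loaded, but the lean has crept to about 1.7°. I'll unload, ease back 0.7 mm and check that the pin follows.

Call:
send_rows(moves=[{"tx": 0, "ty": 0, "tz": -1.4, "roll": 0, "grip": 10}, {"tx": 0.4, "ty": -0.2, "tz": 0, "roll": 0, "grip": 10}, {"tx": 0.3, "ty": 0, "tz": 0, "roll": 0, "grip": 10}, {"tx": 0, "ty": 0, "tz": 0, "roll": 0, "grip": 10}, {"tx": 0, "ty": 0, "tz": 0, "roll": 0, "grip": 10}])

```text
clock: 35.9
tool_pos: [0.5051, -0.0156, 0.0326]
tool_rot: [[-0.981, -0.195, 0.001], [-0.195, 0.981, 0.0], [-0.001, 0.0, -1.0]]
ft_force: [1.7, 3.2, 2.7]
gripper_width: 0.221
finger_force: 60.0
```

```bash
python3 head.py
```

```text
clock 35.9 pos [ 0.5051 -0.0156  0.0326] yawY 101.26 F [1.69 3.18 2.67] grip 20.3
roll -0.04 now-frame [ 1.6 -0.2  2.6] after-roll tx,ty,tz [ 1.6 -0.2  2.6]
head u,v,jx,jy, shaft jx,n [303.4604 202.1411  87.7737   6.3221  84.2155  55.5   ] 0.22738562922112807 F [1.2784 3.418  2.6012]
```

The pin follows the tube back. A bit more unloading lets the tube settle.

Call:
send_rows(moves=[{"tx": 0, "ty": 0.4, "tz": -0.5, "roll": 0, "grip": 10}, {"tx": 0, "ty": 0, "tz": 0, "roll": 0, "grip": 10}, {"tx": 0, "ty": 0, "tz": 0, "roll": 0, "grip": 10}])

```text
clock: 36.5
tool_pos: [0.5038, -0.0159, 0.0327]
tool_rot: [[-0.981, -0.195, -0.001], [-0.195, 0.981, -0.0], [0.001, -0.0, -1.0]]
ft_force: [0.1, 2.0, 0.2]
gripper_width: 0.223
finger_force: 60.0
```

```bash
python3 head.py
```

```text
clock 36.5 pos [ 0.5038 -0.0159  0.0327] yawY 101.24 F [0.07 1.95 0.24] grip 20.5
roll -0.06 now-frame [ 0.3 -0.2  2.7] after-roll tx,ty,tz [ 0.3 -0.2  2.7]
head u,v,jx,jy, shaft jx,n [303.5971 201.7547  86.3373   5.2237  83.7667  55.5   ] 0.5283339599603111 F [-0.8922  1.6162  0.5275]
```

The pin is upright again and the tube is about 0.5 mm short. Advance 0.7 mm, then press.

Call:
send_rows(moves=[{"tx": -0.7, "ty": 0.3, "tz": -0.1, "roll": 0, "grip": 10}, {"tx": 0, "ty": 0, "tz": 0, "roll": 0, "grip": 10}, {"tx": 0, "ty": 0, "tz": 0, "roll": 0, "grip": 10}])

```text
clock: 37.1
tool_pos: [0.5051, -0.0154, 0.0329]
tool_rot: [[-0.981, -0.195, 0.0], [-0.195, 0.981, -0.0], [0.0, -0.0, -1.0]]
ft_force: [-1.3, -0.6, -0.2]
gripper_width: 0.223
finger_force: 60.0
```

```bash
python3 head.py
```

```text
clock 37.1 pos [ 0.5051 -0.0154  0.0329] yawY 101.23 F [-1.29 -0.62 -0.16] grip 20.5
roll -0.07 now-frame [ 1.6 -0.4  2.9] after-roll tx,ty,tz [ 1.6 -0.4  2.9]
head u,v,jx,jy, shaft jx,n [303.4893 202.2652  88.2635   6.559   84.7235  53.3333] 0.3334185464518569 F [ 0.0284  0.0052 -0.9247]
```

Call:
send_rows(moves=[{"tx": 0.5, "ty": 0, "tz": 0, "roll": 0, "grip": 10}, {"tx": 0, "ty": 0, "tz": 0, "roll": 0, "grip": 10}, {"tx": 0, "ty": 0, "tz": 0.7, "roll": 0, "grip": 10}, {"tx": 0, "ty": 0, "tz": 0.7, "roll": 0, "grip": 10}, {"tx": 0, "ty": 0, "tz": 0.7, "roll": 0, "grip": 10}, {"tx": 0, "ty": 0, "tz": 0, "roll": 0, "grip": 10}, {"tx": 0, "ty": 0, "tz": 0, "roll": 0, "grip": 10}])

```text
clock: 38.1
tool_pos: [0.5047, -0.0151, 0.0319]
tool_rot: [[-0.981, -0.195, 0.0], [-0.195, 0.981, 0.0], [-0.0, 0.0, -1.0]]
ft_force: [-4.0, 0.2, 10.6]
gripper_width: 0.227
finger_force: 60.0
```

```bash
python3 head.py
```

```text
clock 38.1 pos [ 0.5047 -0.0151  0.0319] yawY 101.25 F [-4.02  0.22 10.61] grip 20.8
roll -0.05 now-frame [ 1.2 -0.8  1.9] after-roll tx,ty,tz [ 1.2 -0.8  1.9]
head u,v,jx,jy, shaft jx,n [303.5037 202.2184  87.828    6.2028  84.5816  55.6667] 0.4481792406217721 F [-3.5736  0.507  11.1605]
```

Balanced (almost no lateral force) and in contact, with the pin about 1° off upright. Pressing firmly.

Call:
send_rows(moves=[{"tx": 0, "ty": 0, "tz": 0.7, "roll": 0, "grip": 10}, {"tx": 0, "ty": 0, "tz": 0.7, "roll": 0, "grip": 10}, {"tx": 0, "ty": 0, "tz": 0.4, "roll": 0, "grip": 10}, {"tx": 0, "ty": 0, "tz": 0, "roll": 0, "grip": 10}, {"tx": 0, "ty": 0, "tz": 0, "roll": 0, "grip": 10}, {"tx": 0, "ty": 0, "tz": 0, "roll": 0, "grip": 10}])

```text
clock: 39.0
tool_pos: [0.5048, -0.0151, 0.0318]
tool_rot: [[-0.981, -0.195, 0.0], [-0.195, 0.981, 0.0], [-0.0, 0.0, -1.0]]
ft_force: [-9.3, 1.1, 28.4]
gripper_width: 0.224
finger_force: 60.0
```

```bash
python3 head.py; python3 wm.py
```

```text
clock 39.0 pos [ 0.5048 -0.0151  0.0318] yawY 101.24 F [-9.31  1.12 28.4 ] grip 20.6
roll -0.06 now-frame [ 1.3 -0.7  1.8] after-roll tx,ty,tz [ 1.3 -0.7  1.8]
head u,v,jx,jy, shaft jx,n [303.4981 202.2729  87.7353   6.1592  85.0131  54.    ] 0.2218735043523305 F [-8.5679  0.0773 28.1909]
tube 11230 -74.99861895621181 74.53710850543216 -11.699232200099237 13.974619517548591 0.06059671091501296
```

The tube spans x = −75 to +74.5 mm with its top at 60.6 mm, so it's seated. It holds a steady 28 N down with balanced sides, and the pin is touching. Handing in.

```bash
python3 -c "
from cell import r
print(r.hand_in())"
```

```text
the job is handed in; nothing more can be done
None
```

The job is handed in: the red-headed pin stands fully down in the bore, about 1° off upright, and the arm is still pressing the brass tube into both Vs at about 28 N with its end against the pin. On the first try I tipped the pin about 4° with the tube and had to straighten it before re-seating the tube. The punch, hammer and dish were not touched.

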